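# Sort a handful of tools back into the stall's trays

## Robot

A 7-joint arm with a two-finger parallel gripper is mounted at the origin on the work surface. World frame = base frame: x ahead of the robot, y to its left, z up, the work surface at z = 0. Lengths are in m, angles in rad, forces in N, time in s.
With the tool pointing down it reaches from about 0.425 to 0.875 m from the base axis. Payload 4.7 kg.
Tool frame: the origin (TCP) lies midway between the tips of the shut fingers; the grasp point (between the pads) lies 19 mm behind it (ctrl.grip_point_offset is the distance from the TCP to the grasp point, in m); z points along the fingers, y is the line along which they close (so a half turn about z gives the same grasp; the last joint's range is limited). The gripper opens to 87 mm and grips with 3 to 60 N. Pads are 19 mm wide; open, the fingers measure 117 mm over their backs; the gripper's body (75 mm by 190 mm) begins 51 mm behind the grasp point.
Start: joints at [-1.217, 0.321, -0.07, 1.45, 0.023, 1.371, -0.057], TCP at [0.217, 0.613, 0.223] pointing down, gripper open.
Joint ranges: [-2.86, 2.86], [-0.3, 2.09], [-1.38, 1.24], [0.06, 2.45], [-1.56, 4.7], [0.09, 2.05], [-2.69, 2.69]. Speed limits (rad/s): [2.57, 2.57, 3.14, 3.14, 3.14, 3.14, 3.14].

## Interface

Orientations are given as a rotation vector (axis times angle).
In Python, from bench import ctrl gives the robot as it stands. The module is installed in compiled form; this text tells all that it offers.
- The arm moves only by the shell command python3 -m handwheel 'ROWS' [OPENING] [FORCE]. ROWS is JSON, a list of rows, each an object of numbers: "x", "y", "z": the shift along the tool's x, y, z in m; "wx", "wy", "wz": the turn, a rotation vector about the tool's x, y, z in degrees. A call has 1 to 10 rows; each row is the pose to reach, as a shift and turn from the pose commanded when the call began, along the tool's axes at that moment; what a row does not reach only later rows make up. A row lasts 1/12 s, in which the tool goes at most 41.7 mm and 7.16 degrees, less where a joint would pass 70% of its speed; a pose out of reach is approached as far as the arm can. A call with a gripper value outside its range is refused whole. OPENING is the finger opening in m, from 0 to 0.087, set as the call begins (- or left out, the last holds). The fingers move at their own pace and stop on an object; FORCE is the grip in N (left out, the last holds). Time passes only in rows, so rows that repeat a pose let the fingers close. It gives the time, the measured TCP pose, the force, the opening and the grip force at its end, in the units of the state.
- ctrl.get_state(): the state, without advancing time (a new reading comes with each control period).
- ctrl.get_image(name): name is "scene" or "top" or "wrist"; returns a dict with "image" (400x640x3 uint8, red, green, blue), "K" (3x3 intrinsics, pixels), "k1" (the pictures are not rectified: a ray, as slopes to the right and down, at radius r is drawn at 1 + k1 r^2 times it, then the intrinsics apply), "world_to_cam" (4x4, takes a point from world to camera coordinates); the wrist camera has in their place "hand_eye" (4x4, takes a point from camera to tool coordinates, whose origin is the TCP and whose axes are the flange's). Camera axes: x right, y down, z forward; pixel columns grow to the right and rows downward; lengths in m; the calibration is good to about 2 mm. A picture is of the moment at which its call begins: read the wrist's pose just before it. There is no depth.
- ctrl.close_job(): hands the job in; it is judged then, once.
The state is a dict: "time": time; "joint_positions": joint angles; "qd": joint speeds; "joint_torque": joint torques, N m; "position": TCP position; "tool_rot": TCP orientation; "ft_force": force on the tool from outside, world axes, zero at the start; "torque": the same for the moment, N m; "grip_width": opening from 0.0 (shut) to 1.0 (fully open); "grip_force": force on a finger pad.
Only numpy, scipy, OpenCV 4.12 (cv2) and the standard library are available. Lean on these libraries where they do the work, as an engineer would, in place of code of your own. Each camera call takes 0.05 s, during which the arm holds its last target. There are 200 camera calls.

## Task

Sort the five loose tools in front of you to where their kind is kept: stand both sockets upright on the floor of the flat that holds sockets, lay the red screwdriver flat on the floor of the flat that holds screwdrivers, and lay each of the two punches in an empty groove of its own in the wooden punch rest, resting in both notches with the middle of its barrel midway between the two cheeks. Leave the tape measure and the green tin where they are.

Things in the scene. Friction and masses are not known exactly. Their poses are not given: they have to be found in the camera images.
- punch_bright_center (a point): Bright steel drift punch, a round bar lying down: straight barrel 16 mm thick and 120 mm long, then a 35 mm taper to a blunt nose; about 0.2 kg. The point is the middle of the barrel, on its axis, 8 mm above what it lies on. Its x axis runs along the punch to the nose; it can roll, so y and z may turn.
- punch_black_center (a point): Dark steel drift punch, a round bar lying down: straight barrel 14 mm thick and 120 mm long, then a 35 mm taper to a blunt nose; about 0.15 kg. The point is the middle of the barrel, on its axis, 7 mm above what it lies on. Its x axis runs along the punch to the nose; it can roll, so y and z may turn.
- driver_red_center (a point): Screwdriver with red handle and black grip strips, lying flat, 180 mm long: handle 95 mm long, 30 mm thick; shaft 7 mm thick. The point is near its balance, on its axis, in the handle 17 mm behind the handle's front end, 15 mm above what it lies on. Its x axis points to the tip: handle end 78 mm behind, tip 102 mm ahead of the point.
- socket_black_center (a point): Black impact socket (round wrench socket) standing with its hexagon mouth up: 40 mm in diameter (36 mm in its lower half), 50 mm tall, about 0.26 kg. The point is its centre, 25 mm above what it stands on; z is up.
- socket_chrome_center (a point): Silvery chrome wrench socket standing with its hexagon mouth up: 34 mm in diameter (31 mm in its lower half), 44 mm tall, about 0.17 kg. The point is its centre, 22 mm above what it stands on; z is up.
- driver_tray: Fixed cardboard flat, white band, holding two green screwdrivers. 180 mm (its x) by 230 mm (its y), walls 4 mm thick and 40 mm high, floor 4 mm thick. Origin on the table under its centre; x points away from the robot, z up. The green ones, 30 mm thick, lie along y in the far half, x = +0.010 to +0.083; the near part, x = -0.086 to +0.010, is empty.
- socket_tray: Fixed cardboard flat, red band, holding two black sockets (36 mm thick, 46 mm tall). 180 mm (its x) by 230 mm (its y), walls 4 mm thick and 40 mm high, floor 4 mm thick. Origin on the table under its centre; x points away from the robot, z up. Its sockets stand in the far half, x = +0.026 to +0.074; the near part, x = -0.086 to +0.026, is empty.
- punch_rest: Fixed wood rest; base 120 (x) by 200 (y), 12 mm thick; two cheeks along y at x = -0.032, +0.032, 16 mm thick, tops 46 mm over table, with 90-degree V-notches 32 wide, 16 deep: three grooves along x, at y = -0.060 (holds a dark punch), 0, +0.060 (empty). A seated punch's axis is 40 (14 mm punch) or 41 mm over the table. Origin on the table under its centre; x away from robot, z up.
- tape: Yellow tape measure lying flat, to be left alone: 66 by 66 mm, 37 mm tall; origin under its centre.
- tin: Small round green tin with a white band and a green lid with steel rim, to be left alone: 68 mm in diameter, 48 mm tall; origin under its centre.
There are look-alikes about, which are no part of the job. What is shaped like the part that bears socket_black_center but blue or orange is not meant.

How it is judged:
By the outcome, as a careful person would: the job done as asked, in the order asked, and still so for the second after the job is handed in, with the robot touching nothing.
It also fails if it takes over 128 s, if anything falls off the work surface, if the arm or the gripper's body presses on something with over 40 N, if the wrist force passes 120 N, or if a joint passes its speed limit or range.

## Working session

There is one attempt and no reset: what is moved stays moved. The work goes in short steps, Python scripts to look and compute and a shell command to move; the robot and the scene stay as the last step left them, time stands still between calls to the robot, and variables do not carry over. Pictures are saved under pics/ and viewed, at most 17 in all, crops included, and the job is handed in when it is done.

```bash
mkdir -p pics
cat > h.py <<'E'
import numpy as np, cv2
from scipy.spatial.transform import Rotation as R
from bench import ctrl
def grab(name, fn=None):
    s=ctrl.get_state(); d=ctrl.get_image(name); d['s']=s
    if 'hand_eye' in d:
        T=np.eye(4);T[:3,:3]=R.from_rotvec(s['tool_rot']).as_matrix();T[:3,3]=s['position']
        d['c2w']=T@np.array(d['hand_eye'])
    else: d['c2w']=np.linalg.inv(np.array(d['world_to_cam']))
    if fn: cv2.imwrite('pics/'+fn,cv2.cvtColor(d['image'],cv2.COLOR_RGB2BGR))
    return d
def cast(d,px,z):
    px=np.atleast_2d(np.array(px,float)); K=np.array(d['K'])
    n=cv2.undistortPoints(px[:,None],K,np.array([d['k1'],0,0,0.]))[:,0]
    # cv2 model: distorted = u*(1+k1 r^2) 
    r=np.c_[n,np.ones(len(n))]@d['c2w'][:3,:3].T; o=d['c2w'][:3,3]
    return o+r*((z-o[2])/r[:,2])[:,None]
def proj(d,P):
    P=np.atleast_2d(np.array(P,float)); w=np.linalg.inv(d['c2w']); c=P@w[:3,:3].T+w[:3,3]
    n=c[:,:2]/c[:,2:]; n=n*(1+d['k1']*(n**2).sum(1))[:,None]; K=np.array(d['K'])
    return n*[K[0,0],K[1,1]]+K[:2,2]
E
python3 - <<'E'
from h import *
for n in ('top','scene','wrist'):
    d=grab(n,n+'0.png'); print(n,d['c2w'].round(3).tolist(),np.array(d['K']).round(1).tolist(),d['k1'])
print(d['hand_eye'],d['s'])
E
```

```text
top [[0.087, -0.974, 0.211, 0.256], [-0.996, -0.084, 0.023, -0.031], [-0.004, -0.212, -0.977, 1.072], [0.0, 0.0, 0.0, 1.0]] [[379.4, 0.0, 315.7], [0.0, 379.4, 192.7], [0.0, 0.0, 1.0]] 0.022908189547729416
scene [[-0.529, 0.542, -0.653, 1.227], [0.849, 0.339, -0.405, 0.425], [0.002, -0.769, -0.639, 0.791], [0.0, 0.0, 0.0, 1.0]] [[484.8, 0.0, 321.2], [0.0, 484.8, 198.3], [0.0, 0.0, 1.0]] 0.026502084564247776
wrist [[0.333, 0.911, 0.245, 0.15], [0.943, -0.321, -0.087, 0.636], [-0.0, 0.26, -0.966, 0.383], [0.0, 0.0, 0.0, 1.0]] [[331.4, 0.0, 318.6], [0.0, 331.4, 198.4], [0.0, 0.0, 1.0]] -0.05857064460261279
[[ 5.16609789e-04 -9.65590868e-01 -2.60065392e-01  7.09370542e-02]
 [ 9.99998664e-01  9.54586707e-05  1.63203214e-03 -1.98720879e-04]
 [-1.55104983e-03 -2.60065888e-01  9.65589627e-01 -1.61795910e-01]
 [ 0.00000000e+00  0.00000000e+00  0.00000000e+00  1.00000000e+00]] {'time': 0.1, 'joint_positions': array([-1.21689021,  0.32175049, -0.07008518,  1.45155603,  0.02260782,
        1.37078315, -0.05688855]), 'qd': array([-0.00015296, -0.00088085, -0.00168901, -0.00211905, -0.00306488,
        0.00113357, -0.000236  ]), 'joint_torque': array([-4.46801168e-04, -4.92575598e+01, -4.05951971e-01, -3.13397634e+01,
       -6.41840743e-02,  3.94954195e-02,  7.05024740e-05]), 'position': array([0.21653189, 0.61235222, 0.22156831]), 'tool_rot': array([-5.31105495e-01, -3.09617991e+00,  2.66955335e-03]), 'ft_force': array([0.39733642, 0.96465717, 0.43890595]), 'torque': array([-0.01019689,  0.0354382 , -0.02930134]), 'grip_force': 0.0, 'grip_width': 0.9982643846848739}
```

View pics/top0.png

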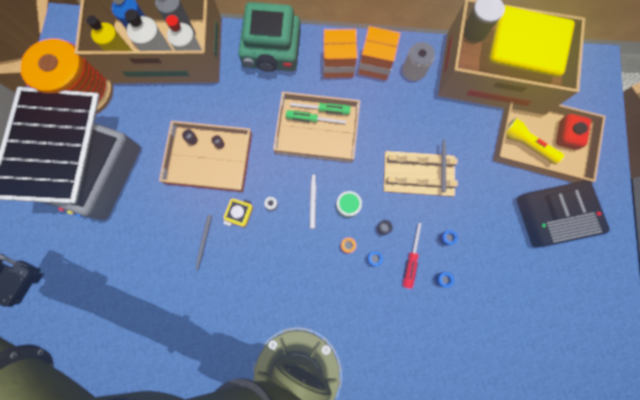

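View pics/scene0.png

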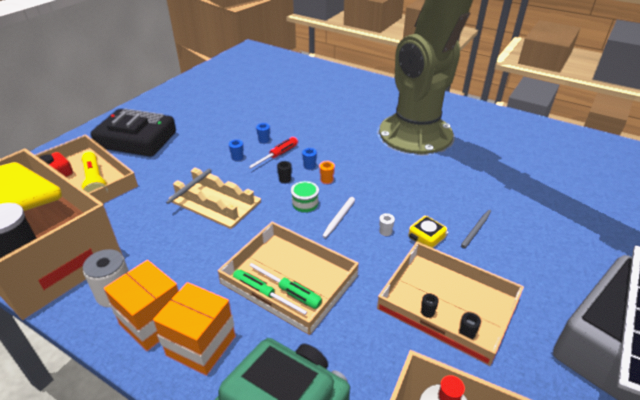

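The top view shows the dark punch at about (204,242), chrome socket (271,203), bright punch (313,202), tape (238,212), tin (349,203), black socket (385,227) and red driver (412,260). It also shows the red-band tray at (206,157), the driver tray at (318,127) and the rest at (421,173). The scene view agrees.

Run:
```python
from h import *
d=grab('top'); im=d['image']
cv2.imwrite('pics/t2.png',cv2.cvtColor(cv2.resize(im[85:295,150:470],None,fx=2.5,fy=2.5,interpolation=cv2.INTER_CUBIC),cv2.COLOR_RGB2BGR))
hsv=cv2.cvtColor(im,cv2.COLOR_RGB2HSV).astype(int)
tab=(abs(hsv[...,0]-110)<12)&(hsv[...,1]>120)
print(hsv[242,204],hsv[227,385],hsv[250,330],hsv[160,210],hsv[259,375],hsv[203,271],hsv[210,313])
m=(~tab).astype(np.uint8)
m[:85]=0;m[295:]=0;m[:,:150]=0;m[:,470:]=0
n,l,st,c=cv2.connectedComponentsWithStats(m)
for i in range(1,n):
    if st[i,4]<25: continue
    p=np.argwhere(l==i)[:,::-1].astype(np.float32)
    r=cv2.minAreaRect(p); b=cv2.boxPoints(r)
    print(st[i,4],c[i].round(1),[round(float(x),1) for x in (*r[0],*r[1],r[2])],'z0',cast(d,c[i],0.01)[0,:2].round(3),'box',cast(d,b,.01)[:,:2].round(3).tolist())
```

```text
[112  54 141] [112  35 159] [109 118 197] [ 18  89 230] [111  38 161] [122  38 108] [120  13 232]
58059 [313.1 176.1] [309.5, 189.5, 209.0, 319.0, 90.0] z0 [0.533 0.005] box [[0.775, 0.524], [0.857, -0.44], [0.243, -0.442], [0.168, 0.414]]
39 [449.2 237. ] [449.0, 237.0, 6.0, 6.0, 90.0] z0 [ 0.391 -0.388] box [[0.399, -0.379], [0.4, -0.395], [0.384, -0.395], [0.382, -0.379]]
53 [374.6 258.3] [374.5, 258.5, 7.0, 7.0, 90.0] z0 [ 0.314 -0.185] box [[0.323, -0.174], [0.324, -0.193], [0.305, -0.194], [0.304, -0.175]]
42 [445.1 279.4] [445.0, 279.5, 6.4, 6.4, 45.0] z0 [ 0.275 -0.378] box [[0.274, -0.365], [0.287, -0.377], [0.276, -0.39], [0.263, -0.378]]
```

View pics/t2.png

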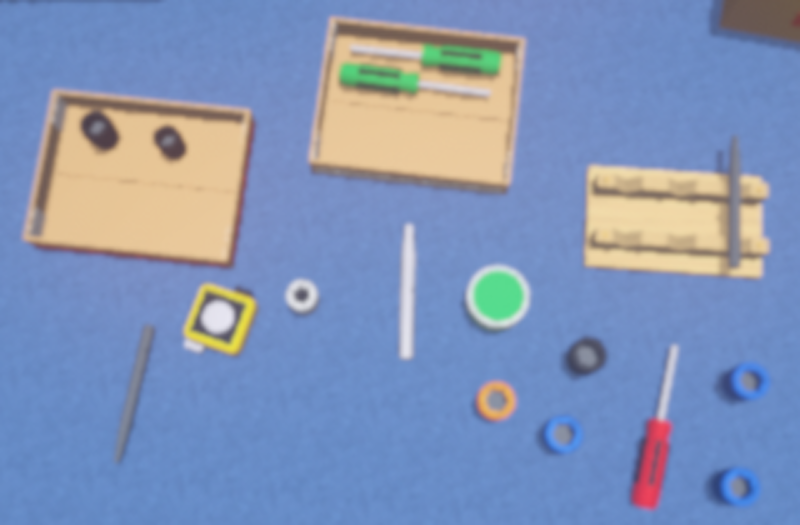

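The crop (scale 2.5, offset (150,85)) shows the dark punch from (148,328) to (120,460) and the chrome socket at (302,296). The bright punch runs nose (408,225) to (406,358), and the driver runs tip (674,347) to end (645,507). The black socket is at (586,356), and all four corners of the trays and the rest are visible.

Run:
```python
from h import *
d=grab('top')
def c(n,pts,z):
    print(n,cast(d,np.array(pts)/2.5+[150,85],z)[:,:2].round(3).tolist())
c('black punch',[(148,328),(120,460)],.007)
c('bright punch',[(408,225),(406,358)],.008)
c('chrome',[(302,296)],.044);c('blacks',[(586,356)],.05)
c('driver tip,end',[(674,347),(645,507)],.015)
c('rest FL,FR,NR,NL',[(587,166),(764,177),(763,276),(585,266)],.012)
c('dtray top',[(331,17),(524,38),(509,188),(310,167)],.04)
c('stray top',[(54,91),(252,110),(232,263),(25,239)],.04)
c('tape',[(220,318)],.037);c('tin',[(498,296)],.048)
c('bluesock',[(562,434)],.05);c('orange',[(496,400)],.05);c('blue r',[(748,380)],.05)
```

```text
black punch [[0.392, 0.288], [0.244, 0.297]]
bright punch [[0.537, 0.005], [0.383, -0.006]]
chrome [[0.437, 0.113]]
blacks [[0.397, -0.201]]
driver tip,end [[0.42, -0.304], [0.244, -0.277]]
rest FL,FR,NR,NL [[0.625, -0.197], [0.629, -0.402], [0.511, -0.402], [0.505, -0.201]]
dtray top [[0.773, 0.117], [0.766, -0.112], [0.581, -0.106], [0.587, 0.121]]
stray top [[0.653, 0.427], [0.65, 0.196], [0.468, 0.196], [0.475, 0.43]]
tape [[0.406, 0.202]]
tin [[0.455, -0.102]]
bluesock [[0.312, -0.179]]
orange [[0.341, -0.107]]
blue r [[0.386, -0.374]]
```

```bash
cat > mv.py <<'E'
# usage: from mv import go; prints tool-frame shift to world target & yaw
from h import *
def T():
    s=ctrl.get_state(); return s,R.from_rotvec(s['tool_rot']).as_matrix(),s['position']
def go(p,closing=None):
    """p: world TCP target; closing: world yaw of finger-closing line; tool is brought straight down."""
    s,M,q=T(); v=M.T@(np.array(p)-q)
    print('shift mm',(v*1e3).round(1),end=' ')
    if closing is not None:
        best=None
        for k in (0,np.pi):
            a=closing+k; y=np.array([np.cos(a),np.sin(a),0]); z=np.array([0,0,-1.]); G=np.c_[np.cross(y,z),y,z]
            r=R.from_matrix(M.T@G).as_rotvec(degrees=True)
            print('turn',r.round(1),end=' ')
    print('q7',s['joint_positions'].round(2),'t',round(s['time'],2))
E
python3 -c "
from mv import *
s,M,q=T();print(M.round(3),q)"
```

```text
[[-0.943  0.333 -0.   ]
 [ 0.333  0.943 -0.001]
 [-0.    -0.001 -1.   ]] [0.2166137  0.61257284 0.22203076]
```

```bash
python3 -c "
from mv import *
go((0.437,0.113,0.2),np.radians(105));go((0.437,0.113,0.2),np.radians(60))"
```

```text
shift mm [-374.3 -397.5   22.4] turn [ -0.1  -0.  -34.5] turn [-0.000e+00  1.000e-01  1.455e+02] q7 [-1.22  0.32 -0.07  1.45  0.02  1.37 -0.06] t 0.25
shift mm [-374.3 -397.5   22.4] turn [-0.1  0.  10.5] turn [-0.000e+00 -1.000e-01 -1.695e+02] q7 [-1.22  0.32 -0.07  1.45  0.02  1.37 -0.06] t 0.25
```

```bash
W='python3 -m handwheel'
python3 -m handwheel '[{"x":-0.04,"y":-0.04,"wz":6},{"x":-0.374,"y":-0.397,"z":0.02,"wz":55},{"x":-0.374,"y":-0.397,"z":0.02,"wz":55},{"x":-0.374,"y":-0.397,"z":0.02,"wz":55},{"x":-0.374,"y":-0.397,"z":0.02,"wz":55},{"x":-0.374,"y":-0.397,"z":0.02,"wz":55},{"x":-0.374,"y":-0.397,"z":0.02,"wz":55},{"x":-0.374,"y":-0.397,"z":0.02,"wz":55},{"x":-0.374,"y":-0.397,"z":0.02,"wz":55},{"x":-0.374,"y":-0.397,"z":0.02,"wz":55}]' 0.087 20
python3 -c "
from mv import *
go((0.437,0.113,0.2),np.radians(15))"
```

```text
shift mm [-374.3 -397.5   22.4] turn [-0.   0.  55.5] turn [-0.000e+00 -1.000e-01 -1.245e+02] q7 [-1.22  0.32 -0.07  1.45  0.02  1.37 -0.06] t 0.25invalid input at $[0]: expected keys x, y, z, wx, wy, wz
```

```bash
python3 -m handwheel '[{"x":-0.374,"y":-0.397,"z":0.02,"wx":0,"wy":0,"wz":55},{"x":-0.374,"y":-0.397,"z":0.02,"wx":0,"wy":0,"wz":55},{"x":-0.374,"y":-0.397,"z":0.02,"wx":0,"wy":0,"wz":55},{"x":-0.374,"y":-0.397,"z":0.02,"wx":0,"wy":0,"wz":55},{"x":-0.374,"y":-0.397,"z":0.02,"wx":0,"wy":0,"wz":55},{"x":-0.374,"y":-0.397,"z":0.02,"wx":0,"wy":0,"wz":55},{"x":-0.374,"y":-0.397,"z":0.02,"wx":0,"wy":0,"wz":55},{"x":-0.374,"y":-0.397,"z":0.02,"wx":0,"wy":0,"wz":55},{"x":-0.374,"y":-0.397,"z":0.02,"wx":0,"wy":0,"wz":55},{"x":-0.374,"y":-0.397,"z":0.02,"wx":0,"wy":0,"wz":55}]' 0.087 20
python3 -c "
from mv import *
go((0.437,0.113,0.2),np.radians(15))"
```

```text
time: 1.08
position: [0.3853, 0.2299, 0.2074]
tool_rot: [-1.901, -2.501, -0.002]
ft_force: [1.1, 0.2, 0.6]
grip_width: 1.002
grip_force: 0.0
shift mm [-126.5   18.6    7.3] turn [ 0.  -0.   0.5] turn [ 1.000e-01  1.000e-01 -1.795e+02] q7 [-0.89 -0.11  0.27  1.95  0.03  1.3  -0.36] t 1.08
```

```bash
python3 -m handwheel '[{"x":-0.126,"y":0.018,"z":0.007,"wx":0,"wy":0,"wz":0},{"x":-0.126,"y":0.018,"z":0.007,"wx":0,"wy":0,"wz":0},{"x":-0.126,"y":0.018,"z":0.007,"wx":0,"wy":0,"wz":0},{"x":-0.126,"y":0.018,"z":0.007,"wx":0,"wy":0,"wz":0},{"x":-0.126,"y":0.018,"z":0.007,"wx":0,"wy":0,"wz":0}]'
python3 - <<'E'
from mv import *
d=grab('wrist','w1.png'); print(proj(d,[(0.437,0.113,0.044),(0.406,.202,.037),(.561,.312,.004),d['s']['position']]).round(0))
E
```

```text
time: 1.5
position: [0.4367, 0.1126, 0.2004]
tool_rot: [-1.909, -2.495, -0.001]
ft_force: [-0.3, 1.1, -1.4]
grip_width: 1.001
grip_force: 0.0
[[319. 184.]
 [312.  84.]
 [489.  22.]
 [319. 249.]]
```

View pics/w1.png

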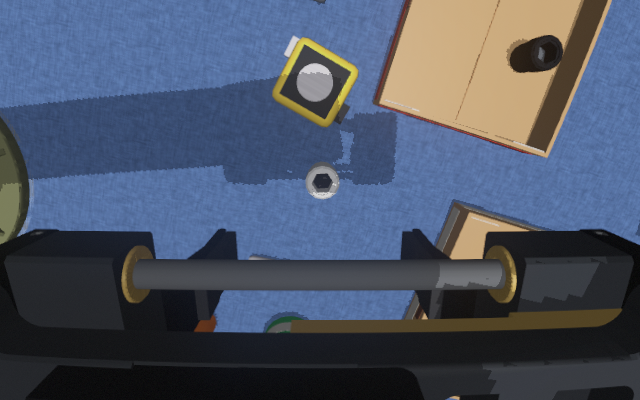

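The wrist view shows the chrome socket at (322,182) clear between the fingers, the tape at (315,83) and the socket tray at upper right.

```bash
cat >> h.py <<'E'
def blob(d,mask,near,rad=60,amin=30):
    m=mask.astype(np.uint8); n,l,st,c=cv2.connectedComponentsWithStats(m)
    i=min((i for i in range(1,n) if st[i,4]>amin),key=lambda i:np.hypot(*(c[i]-near)))
    return np.argwhere(l==i)[:,::-1].astype(np.float32)
def hsv(d): return cv2.cvtColor(d['image'],cv2.COLOR_RGB2HSV).astype(int)
E
python3 - <<'E'
from mv import *
d=grab('wrist'); h=hsv(d)
p=blob(d,(h[...,1]<60)&(h[...,2]>90),(322,182))
c,r=cv2.minEnclosingCircle(p); print(len(p),c,r)
w=cast(d,[c,p.mean(0)],.044); print(w.round(4)); go((w[0,0],w[0,1],.011))
E
```

```text
716 (322.257568359375, 182.43939208984375) 18.642314910888672
[[0.4391 0.1178 0.044 ]
 [0.4395 0.1166 0.044 ]]
shift mm [  0.5   3.8 189.3] q7 [-0.77 -0.12  0.43  1.96  0.05  1.29 -0.09] t 1.6
```

```bash
python3 -m handwheel '[{"x":0,"y":0.004,"z":0.04,"wx":0,"wy":0,"wz":0},{"x":0,"y":0.004,"z":0.08,"wx":0,"wy":0,"wz":0},{"x":0,"y":0.004,"z":0.12,"wx":0,"wy":0,"wz":0},{"x":0,"y":0.004,"z":0.155,"wx":0,"wy":0,"wz":0},{"x":0,"y":0.004,"z":0.18,"wx":0,"wy":0,"wz":0},{"x":0,"y":0.004,"z":0.189,"wx":0,"wy":0,"wz":0},{"x":0,"y":0.004,"z":0.189,"wx":0,"wy":0,"wz":0}]' 0.087 25
python3 -m handwheel '[{"x":0,"y":0,"z":0,"wx":0,"wy":0,"wz":0},{"x":0,"y":0,"z":0,"wx":0,"wy":0,"wz":0},{"x":0,"y":0,"z":0,"wx":0,"wy":0,"wz":0},{"x":0,"y":0,"z":0,"wx":0,"wy":0,"wz":0},{"x":0,"y":0,"z":0,"wx":0,"wy":0,"wz":0},{"x":0,"y":0,"z":0,"wx":0,"wy":0,"wz":0}]' 0.02 25
```

```text
time: 2.18
position: [0.4374, 0.1171, 0.0093]
tool_rot: [-1.896, -2.502, 0.007]
ft_force: [-1.2, -0.1, 0.2]
grip_width: 0.999
grip_force: 0.0
time: 2.68
position: [0.4403, 0.1167, 0.012]
tool_rot: [1.901, 2.501, 0.002]
ft_force: [0.5, -0.2, -0.4]
grip_width: 0.63
grip_force: 0.0
```

```bash
python3 -m handwheel '[{"x":0,"y":0,"z":-0.03,"wx":0,"wy":0,"wz":0},{"x":0,"y":0,"z":-0.07,"wx":0,"wy":0,"wz":0},{"x":0,"y":0,"z":-0.11,"wx":0,"wy":0,"wz":0},{"x":0,"y":0,"z":-0.14,"wx":0,"wy":0,"wz":0},{"x":0,"y":0,"z":-0.14,"wx":0,"wy":0,"wz":0}]'
python3 - <<'E'
from mv import *
d=grab('top'); 
# tray corners rest etc
print(d['s']['grip_width'])
t=np.array([[0.653,0.427],[0.65,0.196],[0.468,0.196],[0.475,0.43]]); print(t.mean(0), (t[0]+t[1]-t[2]-t[3])/2,(t[0]+t[3]-t[1]-t[2])/2)
for yaw in (90,93,15): go((.53,.265,.16),np.radians(yaw))
E
```

```text
time: 3.1
position: [0.444, 0.1178, 0.158]
tool_rot: [1.898, 2.497, 0.018]
ft_force: [0.8, 0.1, -0.4]
grip_width: 0.276
grip_force: 0.0
0.27566717888825487
[0.5615  0.31225] [ 0.18   -0.0015] [0.005  0.2325]
shift mm [118.8 124.   -3.8] turn [  0.5   0.2 -74.5] turn [  0.2  -0.5 105.5] q7 [-0.78 -0.07  0.45  2.02  0.03  1.18 -0.07] t 3.15
shift mm [118.8 124.   -3.8] turn [  0.5   0.2 -77.5] turn [  0.2  -0.5 102.5] q7 [-0.78 -0.07  0.45  2.02  0.03  1.18 -0.07] t 3.15
shift mm [118.8 124.   -3.8] turn [ 0.4 -0.1  0.5] turn [   0.2    0.7 -179.5] q7 [-0.78 -0.07  0.45  2.02  0.03  1.18 -0.07] t 3.15
```

The fingers are slow (about 64 mm/s), so I lifted before they closed. I'll look again.

```bash
python3 -m handwheel '[{"x":0,"y":0,"z":-0.04,"wx":0,"wy":0,"wz":0},{"x":0,"y":0,"z":-0.04,"wx":0,"wy":0,"wz":0},{"x":0,"y":0,"z":-0.04,"wx":0,"wy":0,"wz":0}]' 0.06
python3 - <<'E'
from mv import *
d=grab('wrist','w2.png'); h=hsv(d)
p=blob(d,(h[...,1]<60)&(h[...,2]>90),(322,182))
c,r=cv2.minEnclosingCircle(p); print(len(p),c,r)
w=cast(d,[c],.044); print(w.round(4)); go((w[0,0],w[0,1],.011))
E
```

```text
time: 3.4
position: [0.4404, 0.1167, 0.192]
tool_rot: [1.9, 2.501, 0.003]
ft_force: [-0.5, -0.0, -0.6]
grip_width: 0.4
grip_force: 0.0
822 (317.5, 184.73684692382812) 19.269739151000977
[[0.4395 0.1179 0.044 ]]
shift mm [  1.5   0.5 179.7] q7 [-0.79 -0.1   0.44  1.97  0.05  1.26 -0.09] t 3.45
```

View pics/w2.png

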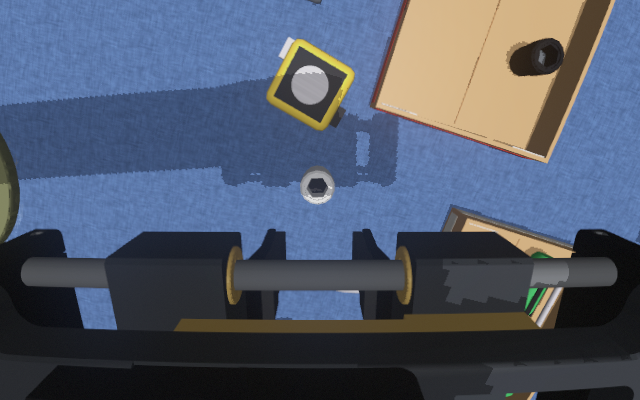

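The socket is still upright at (317,185). I'll regrasp with more closing time.

```bash
python3 -m handwheel '[{"x":0.001,"y":0,"z":0.03,"wx":0,"wy":0,"wz":0},{"x":0.001,"y":0,"z":0.06,"wx":0,"wy":0,"wz":0},{"x":0.001,"y":0,"z":0.09,"wx":0,"wy":0,"wz":0},{"x":0.001,"y":0,"z":0.12,"wx":0,"wy":0,"wz":0},{"x":0.001,"y":0,"z":0.15,"wx":0,"wy":0,"wz":0},{"x":0.001,"y":0,"z":0.17,"wx":0,"wy":0,"wz":0},{"x":0.001,"y":0,"z":0.18,"wx":0,"wy":0,"wz":0},{"x":0.001,"y":0,"z":0.18,"wx":0,"wy":0,"wz":0}]' 0.06 25
python3 -m handwheel '[{"x":0,"y":0,"z":0,"wx":0,"wy":0,"wz":0},{"x":0,"y":0,"z":0,"wx":0,"wy":0,"wz":0},{"x":0,"y":0,"z":0,"wx":0,"wy":0,"wz":0},{"x":0,"y":0,"z":0,"wx":0,"wy":0,"wz":0},{"x":0,"y":0,"z":0,"wx":0,"wy":0,"wz":0},{"x":0,"y":0,"z":0,"wx":0,"wy":0,"wz":0},{"x":0,"y":0,"z":0,"wx":0,"wy":0,"wz":0},{"x":0,"y":0,"z":0,"wx":0,"wy":0,"wz":0}]' 0.02 25
python3 -m handwheel '[{"x":0,"y":0,"z":-0.03,"wx":0,"wy":0,"wz":0},{"x":0,"y":0,"z":-0.07,"wx":0,"wy":0,"wz":0},{"x":0,"y":0,"z":-0.11,"wx":0,"wy":0,"wz":0},{"x":0,"y":0,"z":-0.14,"wx":0,"wy":0,"wz":0},{"x":0,"y":0,"z":-0.14,"wx":0,"wy":0,"wz":0}]'
python3 - <<'E'
from mv import *
go((.53,.265,.16),np.radians(92))
go((.53,.265,.16),np.radians(60))
E
```

```text
time: 4.12
position: [0.4364, 0.1159, 0.008]
tool_rot: [-1.9, -2.499, 0.011]
ft_force: [0.4, 0.2, 0.4]
grip_width: 0.684
grip_force: 0.0
time: 4.78
position: [0.4398, 0.1177, 0.0121]
tool_rot: [-1.901, -2.501, -0.001]
ft_force: [-2.9, -0.4, 7.3]
grip_width: 0.376
grip_force: 25.0
time: 5.2
position: [0.4436, 0.1189, 0.1577]
tool_rot: [1.898, 2.497, 0.017]
ft_force: [1.6, 0.8, -2.2]
grip_width: 0.383
grip_force: 25.0
shift mm [117.7 122.4  -0.6] turn [  0.7   0.3 -76.5] turn [  0.3  -0.7 103.5] q7 [-0.8  -0.07  0.46  2.01  0.03  1.18 -0.07] t 5.2
shift mm [117.7 122.4  -0.6] turn [  0.7   0.1 -44.5] turn [ 1.000e-01 -9.000e-01  1.355e+02] q7 [-0.8  -0.07  0.46  2.01  0.03  1.18 -0.07] t 5.2
```

```bash
python3 -m handwheel '[{"x":0.02,"y":0.02,"z":0,"wx":0,"wy":0,"wz":0},{"x":0.05,"y":0.05,"z":0,"wx":0,"wy":0,"wz":0},{"x":0.08,"y":0.085,"z":0,"wx":0,"wy":0,"wz":0},{"x":0.1,"y":0.11,"z":0,"wx":0,"wy":0,"wz":0},{"x":0.111,"y":0.121,"z":0,"wx":0,"wy":0,"wz":0},{"x":0.111,"y":0.121,"z":0,"wx":0,"wy":0,"wz":0},{"x":0.111,"y":0.121,"z":0,"wx":0,"wy":0,"wz":0}]'
python3 - <<'E'
from mv import *
d=grab('wrist','w3.png')
go((.527,.257,.02))
cs=[(a,b) for a in(.09,-.09) for b in (.115,-.115)]
print(proj(d,[(.5615+a,.312+b,.04) for a,b in cs]).round(0).tolist())
E
```

```text
time: 5.78
position: [0.5257, 0.2569, 0.1495]
tool_rot: [-1.899, -2.502, 0.005]
ft_force: [-0.7, -1.0, -2.1]
grip_width: 0.38
grip_force: 25.0
shift mm [  1.1   2.  129.8] q7 [-0.86  0.24  0.41  1.73 -0.1   1.2  -0.15] t 5.83
[[534.0, 34.0], [432.0, 292.0], [310.0, -40.0], [241.0, 243.0]]
```

View pics/w3.png

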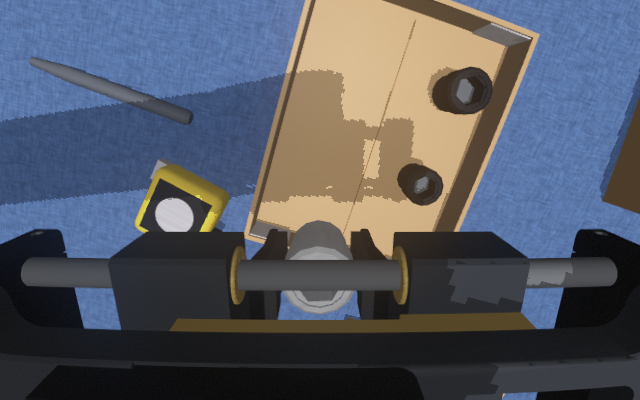

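The socket is held. The tray matches the estimate, its sockets are at (420,183) and (470,88), and the dark punch's nose points toward the robot. Next I lower and release.

```bash
python3 -m handwheel '[{"x":0.001,"y":0.001,"z":0.04,"wx":0,"wy":0,"wz":0},{"x":0.001,"y":0.001,"z":0.08,"wx":0,"wy":0,"wz":0},{"x":0.001,"y":0.001,"z":0.11,"wx":0,"wy":0,"wz":0},{"x":0.001,"y":0.001,"z":0.125,"wx":0,"wy":0,"wz":0},{"x":0.001,"y":0.001,"z":0.133,"wx":0,"wy":0,"wz":0},{"x":0.001,"y":0.001,"z":0.1345,"wx":0,"wy":0,"wz":0},{"x":0.001,"y":0.001,"z":0.1345,"wx":0,"wy":0,"wz":0},{"x":0.001,"y":0.001,"z":0.1345,"wx":0,"wy":0,"wz":0}]'
python3 -m handwheel '[{"x":0,"y":0,"z":0,"wx":0,"wy":0,"wz":0},{"x":0,"y":0,"z":0,"wx":0,"wy":0,"wz":0},{"x":0,"y":0,"z":0,"wx":0,"wy":0,"wz":0},{"x":0,"y":0,"z":0,"wx":0,"wy":0,"wz":0}]' 0.048
python3 -m handwheel '[{"x":0,"y":0,"z":-0.02,"wx":0,"wy":0,"wz":0},{"x":0,"y":0,"z":-0.06,"wx":0,"wy":0,"wz":0},{"x":0,"y":0,"z":-0.1,"wx":0,"wy":0,"wz":0},{"x":0,"y":0,"z":-0.14,"wx":0,"wy":0,"wz":0},{"x":0,"y":0,"z":-0.17,"wx":0,"wy":0,"wz":0},{"x":0,"y":0,"z":-0.17,"wx":0,"wy":0,"wz":0}]'
python3 - <<'E'
from mv import *
go((.397,-.201,.19),np.radians(-27));go((.397,-.201,.19),np.radians(15))
E
```

```text
time: 6.5
position: [0.5278, 0.2576, 0.0178]
tool_rot: [1.902, 2.5, 0.003]
ft_force: [-0.2, 0.9, -1.3]
grip_width: 0.382
grip_force: 25.0
time: 6.83
position: [0.5276, 0.2584, 0.0175]
tool_rot: [1.901, 2.501, 0.002]
ft_force: [0.3, 0.7, -0.9]
grip_width: 0.533
grip_force: 0.0
time: 7.33
position: [0.5311, 0.2597, 0.1949]
tool_rot: [1.899, 2.497, 0.02]
ft_force: [1.3, 0.2, 0.4]
grip_width: 0.552
grip_force: 0.0
shift mm [-408.1 -252.5   -0. ] turn [ 0.6 -0.5 42.5] turn [   0.6    0.8 -137.5] q7 [-0.86  0.21  0.42  1.67 -0.09  1.27 -0.16] t 7.33
shift mm [-408.1 -252.5   -0. ] turn [ 0.7 -0.2  0.5] turn [   0.4    1.1 -179.5] q7 [-0.86  0.21  0.42  1.67 -0.09  1.27 -0.16] t 7.33
```

```bash
python3 -m handwheel '[{"x":-0.02,"y":-0.012,"z":0,"wx":0,"wy":0,"wz":4},{"x":-0.05,"y":-0.03,"z":0,"wx":0,"wy":0,"wz":8},{"x":-0.085,"y":-0.052,"z":0,"wx":0,"wy":0,"wz":12},{"x":-0.12,"y":-0.073,"z":0,"wx":0,"wy":0,"wz":16},{"x":-0.155,"y":-0.094,"z":0,"wx":0,"wy":0,"wz":20},{"x":-0.19,"y":-0.116,"z":0,"wx":0,"wy":0,"wz":24},{"x":-0.225,"y":-0.137,"z":0,"wx":0,"wy":0,"wz":28},{"x":-0.26,"y":-0.158,"z":0,"wx":0,"wy":0,"wz":32},{"x":-0.295,"y":-0.18,"z":0,"wx":0,"wy":0,"wz":36},{"x":-0.33,"y":-0.201,"z":0,"wx":0,"wy":0,"wz":42}]' 0.06 25
python3 - <<'E'
from mv import *
go((.397,-.201,.19),np.radians(-27))
E
```

```text
time: 8.17
position: [0.4209, -0.1155, 0.1869]
tool_rot: [-2.674, -1.649, -0.002]
ft_force: [1.4, -0.1, 0.5]
grip_width: 0.691
grip_force: 0.0
shift mm [-87.1  17.   -3.3] turn [ 0.  -0.1  0.3] turn [ 1.000e-01  0.000e+00 -1.797e+02] q7 [-0.57 -0.19  0.71  2.02  0.13  1.27 -0.38] t 8.17
```

```bash
python3 -m handwheel '[{"x":-0.04,"y":0.008,"z":0,"wx":0,"wy":0,"wz":0},{"x":-0.07,"y":0.014,"z":0,"wx":0,"wy":0,"wz":0},{"x":-0.08,"y":0.016,"z":0,"wx":0,"wy":0,"wz":0},{"x":-0.08,"y":0.016,"z":0,"wx":0,"wy":0,"wz":0},{"x":-0.08,"y":0.016,"z":0,"wx":0,"wy":0,"wz":0}]'
python3 - <<'E'
from mv import *
d=grab('wrist','w4.png'); print(proj(d,[(.397,-.201,.05)]))
h=hsv(d); print(h[170:190:4,318])
E
```

```text
time: 8.58
position: [0.4007, -0.1918, 0.1868]
tool_rot: [-2.671, -1.653, -0.002]
ft_force: [-0.2, 0.3, -0.1]
grip_width: 0.69
grip_force: 0.0
[[319.41049324 199.42819632]]
[[109 124 121]
 [109 115  42]
 [111 115  42]
 [111  90  48]
 [112  75  51]]
```

View pics/w4.png

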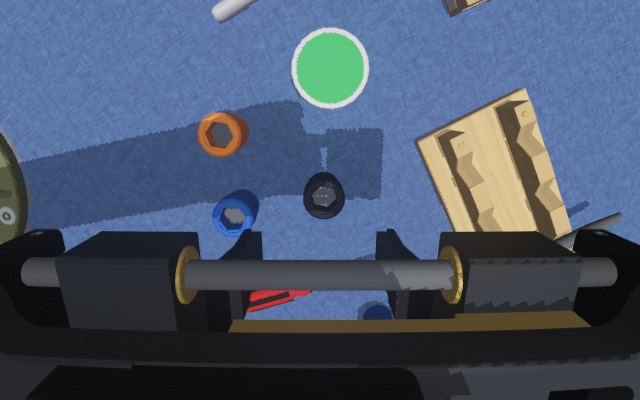

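The black socket is at (324,196), clear of the blue socket (235,212), the orange one (222,134) and the tin (330,68).

Run:
```python
from mv import *
d=grab('wrist'); h=hsv(d)
p=blob(d,(h[...,2]<75),(324,196)); print(len(p),p.min(0),p.max(0))
c=[324.5,197]; w=cast(d,[c],.05)[0]; print(w); go((w[0],w[1],.014),np.radians(-27))
```

```text
1185 [304. 173.] [344. 219.]
[ 0.40254978 -0.2001486   0.05      ]
shift mm [ -8.    5.5 172.6] turn [-0.  -0.   0.7] turn [   0.    -0.  -179.3] q7 [-0.51 -0.19  0.82  2.01  0.15  1.27 -0.2 ] t 8.68
```

```bash
python3 -m handwheel '[{"x":-0.008,"y":0.0055,"z":0.03,"wx":0,"wy":0,"wz":0},{"x":-0.008,"y":0.0055,"z":0.07,"wx":0,"wy":0,"wz":0},{"x":-0.008,"y":0.0055,"z":0.11,"wx":0,"wy":0,"wz":0},{"x":-0.008,"y":0.0055,"z":0.145,"wx":0,"wy":0,"wz":0},{"x":-0.008,"y":0.0055,"z":0.165,"wx":0,"wy":0,"wz":0},{"x":-0.008,"y":0.0055,"z":0.17,"wx":0,"wy":0,"wz":0},{"x":-0.008,"y":0.0055,"z":0.17,"wx":0,"wy":0,"wz":0}]'
python3 -m handwheel '[{"x":0,"y":0,"z":0,"wx":0,"wy":0,"wz":0},{"x":0,"y":0,"z":0,"wx":0,"wy":0,"wz":0},{"x":0,"y":0,"z":0,"wx":0,"wy":0,"wz":0},{"x":0,"y":0,"z":0,"wx":0,"wy":0,"wz":0},{"x":0,"y":0,"z":0,"wx":0,"wy":0,"wz":0},{"x":0,"y":0,"z":0,"wx":0,"wy":0,"wz":0},{"x":0,"y":0,"z":0,"wx":0,"wy":0,"wz":0}]' 0.02 25
python3 -m handwheel '[{"x":0,"y":0,"z":-0.03,"wx":0,"wy":0,"wz":0},{"x":0,"y":0,"z":-0.07,"wx":0,"wy":0,"wz":0},{"x":0,"y":0,"z":-0.11,"wx":0,"wy":0,"wz":0},{"x":0,"y":0,"z":-0.15,"wx":0,"wy":0,"wz":0},{"x":0,"y":0,"z":-0.15,"wx":0,"wy":0,"wz":0},{"x":0,"y":0,"z":-0.15,"wx":0,"wy":0,"wz":0}]'
python3 - <<'E'
from mv import *
go((.527,.345,.165),np.radians(27))
E
```

```text
time: 9.27
position: [0.4009, -0.2007, 0.0154]
tool_rot: [-2.667, -1.656, 0.006]
ft_force: [0.4, 0.6, 0.5]
grip_width: 0.691
grip_force: 0.0
time: 9.85
position: [0.4021, -0.2016, 0.0177]
tool_rot: [-2.67, -1.653, -0.002]
ft_force: [-2.7, 3.2, 7.8]
grip_width: 0.45
grip_force: 25.0
time: 10.35
position: [0.4035, -0.2024, 0.1688]
tool_rot: [2.669, 1.653, 0.01]
ft_force: [0.4, 0.1, -4.1]
grip_width: 0.452
grip_force: 25.0
shift mm [ 545.1 -133.3    5.5] turn [  0.4  -0.1 -53.5] turn [-1.000e-01 -5.000e-01  1.265e+02] q7 [-0.57 -0.17  0.91  2.02  0.14  1.22 -0.18] t 10.35
```

```bash
python3 -m handwheel '[{"x":0.02,"y":-0.005,"z":0,"wx":0,"wy":0,"wz":-2},{"x":0.055,"y":-0.014,"z":0,"wx":0,"wy":0,"wz":-6},{"x":0.095,"y":-0.023,"z":0,"wx":0,"wy":0,"wz":-10},{"x":0.135,"y":-0.033,"z":0,"wx":0,"wy":0,"wz":-14},{"x":0.175,"y":-0.043,"z":0,"wx":0,"wy":0,"wz":-18},{"x":0.215,"y":-0.053,"z":0,"wx":0,"wy":0,"wz":-22},{"x":0.255,"y":-0.062,"z":0,"wx":0,"wy":0,"wz":-26},{"x":0.295,"y":-0.072,"z":0,"wx":0,"wy":0,"wz":-30},{"x":0.335,"y":-0.082,"z":0,"wx":0,"wy":0,"wz":-34},{"x":0.37,"y":-0.09,"z":0,"wx":0,"wy":0,"wz":-38}]'
python3 -c "
from mv import *
go((.527,.345,.165),np.radians(27))"
```

```text
time: 11.18
position: [0.4846, 0.1716, 0.164]
tool_rot: [-1.98, -2.436, 0.005]
ft_force: [0.4, -0.5, -2.2]
grip_width: 0.449
grip_force: 25.0
shift mm [161.1  77.   -1.4] turn [ -0.2   0.  -15.2] turn [  0.    0.3 164.8] q7 [-0.92  0.07  0.56  1.88 -0.04  1.21 -0.15] t 11.18
```

```bash
python3 -m handwheel '[{"x":0.03,"y":0.015,"z":0,"wx":0,"wy":0,"wz":-4},{"x":0.065,"y":0.03,"z":0,"wx":0,"wy":0,"wz":-8},{"x":0.1,"y":0.046,"z":0,"wx":0,"wy":0,"wz":-12},{"x":0.135,"y":0.062,"z":0,"wx":0,"wy":0,"wz":-15},{"x":0.155,"y":0.072,"z":0,"wx":0,"wy":0,"wz":-15},{"x":0.159,"y":0.075,"z":0,"wx":0,"wy":0,"wz":-15},{"x":0.159,"y":0.075,"z":0,"wx":0,"wy":0,"wz":-15}]'
python3 - <<'E'
from mv import *
d=grab('wrist','w5.png'); go((.527,.345,.0215))
print(proj(d,[(.5275,.2575,.044),(.527,.345,.01)]))
h=hsv(d); m=(h[...,2]<60); m[240:]=0
n,l,st,c=cv2.connectedComponentsWithStats(m.astype(np.uint8))
for i in range(1,n):
    if 300<st[i,4]<4000: print(st[i],c[i].round(0),cast(d,c[i],.04)[0].round(3))
E
```

```text
time: 11.77
position: [0.5264, 0.3411, 0.1633]
tool_rot: [-1.648, -2.673, 0.008]
ft_force: [0.4, -0.6, -2.9]
grip_width: 0.452
grip_force: 25.0
shift mm [  5.9   3.5 142.4] q7 [-0.99  0.32  0.46  1.6  -0.15  1.25 -0.04] t 11.82
[[279.92870299 270.93448067]
 [321.44431574 181.38064351]]
[ 575  188   65   52 1184] [618. 226.] [0.798 0.441 0.04 ]
[286 229  66  11 500] [317. 235.] [0.543 0.304 0.04 ]
[ 13 230  50  10 357] [ 41. 235.] [0.306 0.182 0.04 ]
[126 231 107   9 825] [181. 236.] [0.43  0.246 0.04 ]
[405 232 108   8 818] [456. 236.] [0.658 0.361 0.04 ]
```

View pics/w5.png

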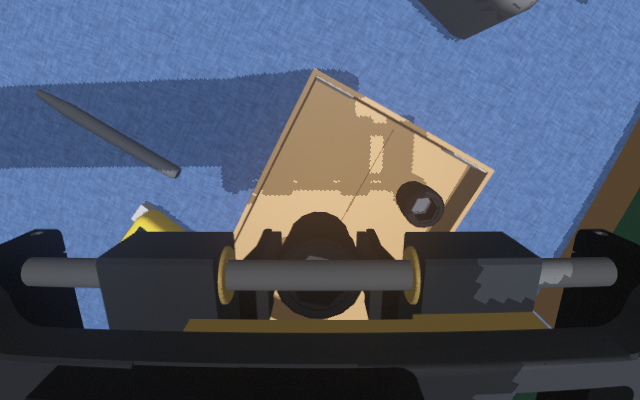

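The held black socket is at (320,262) over the tray, and the neighbouring socket at (424,206) is clear. I lower it.

```bash
python3 -m handwheel '[{"x":0.005,"y":0.002,"z":0.04,"wx":0,"wy":0,"wz":0},{"x":0.005,"y":0.002,"z":0.08,"wx":0,"wy":0,"wz":0},{"x":0.005,"y":0.002,"z":0.115,"wx":0,"wy":0,"wz":0},{"x":0.005,"y":0.002,"z":0.135,"wx":0,"wy":0,"wz":0},{"x":0.005,"y":0.002,"z":0.142,"wx":0,"wy":0,"wz":0},{"x":0.005,"y":0.002,"z":0.144,"wx":0,"wy":0,"wz":0},{"x":0.005,"y":0.002,"z":0.144,"wx":0,"wy":0,"wz":0},{"x":0.005,"y":0.002,"z":0.144,"wx":0,"wy":0,"wz":0}]'
python3 -m handwheel '[{"x":0,"y":0,"z":0,"wx":0,"wy":0,"wz":0},{"x":0,"y":0,"z":0,"wx":0,"wy":0,"wz":0},{"x":0,"y":0,"z":0,"wx":0,"wy":0,"wz":0},{"x":0,"y":0,"z":0,"wx":0,"wy":0,"wz":0}]' 0.052
python3 -m handwheel '[{"x":0,"y":0,"z":-0.02,"wx":0,"wy":0,"wz":0},{"x":0,"y":0,"z":-0.06,"wx":0,"wy":0,"wz":0},{"x":0,"y":0,"z":-0.1,"wx":0,"wy":0,"wz":0},{"x":0,"y":0,"z":-0.14,"wx":0,"wy":0,"wz":0},{"x":0,"y":0,"z":-0.165,"wx":0,"wy":0,"wz":0},{"x":0,"y":0,"z":-0.165,"wx":0,"wy":0,"wz":0}]'
python3 - <<'E'
from mv import *
# driver: centre approx (0.321,-0.289), grasp further ahead for reach
go((.335,-.291,.19),np.radians(-98.7));go((.335,-.291,.19),np.radians(81.3))
E
```

```text
time: 12.48
position: [0.5283, 0.3443, 0.0235]
tool_rot: [1.654, 2.67, 0.002]
ft_force: [0.8, -0.3, -2.6]
grip_width: 0.449
grip_force: 25.0
time: 12.82
position: [0.528, 0.3458, 0.0237]
tool_rot: [1.652, 2.672, 0.003]
ft_force: [0.3, -0.8, 0.8]
grip_width: 0.585
grip_force: 0.0
time: 13.32
position: [0.531, 0.3473, 0.1957]
tool_rot: [1.65, 2.668, 0.019]
ft_force: [1.0, 0.6, 0.3]
grip_width: 0.598
grip_force: 0.0
shift mm [-483.6 -460.4   -1.4] turn [  0.2  -0.9 125.2] turn [  0.7   0.2 -54.8] q7 [-1.    0.31  0.46  1.56 -0.14  1.3  -0.05] t 13.32
shift mm [-483.6 -460.4   -1.4] turn [  0.7   0.2 -54.8] turn [  0.2  -0.9 125.2] q7 [-1.    0.31  0.46  1.56 -0.14  1.3  -0.05] t 13.32
```

```bash
python3 -m handwheel '[{"x":-0.02,"y":-0.012,"z":0,"wx":0,"wy":0,"wz":5},{"x":-0.05,"y":-0.03,"z":0,"wx":0,"wy":0,"wz":12},{"x":-0.085,"y":-0.052,"z":0,"wx":0,"wy":0,"wz":19},{"x":-0.12,"y":-0.073,"z":0,"wx":0,"wy":0,"wz":26},{"x":-0.155,"y":-0.095,"z":0,"wx":0,"wy":0,"wz":33},{"x":-0.19,"y":-0.116,"z":0,"wx":0,"wy":0,"wz":40},{"x":-0.225,"y":-0.138,"z":0,"wx":0,"wy":0,"wz":47},{"x":-0.26,"y":-0.16,"z":0,"wx":0,"wy":0,"wz":54},{"x":-0.295,"y":-0.181,"z":0,"wx":0,"wy":0,"wz":61},{"x":-0.32,"y":-0.21,"z":0,"wx":0,"wy":0,"wz":68}]' 0.06
python3 - <<'E'
from mv import *
go((.327,-.29,.19),np.radians(-98.7)); go((.36,-.27,.19),np.radians(-98.7))
E
```

```text
time: 14.15
position: [0.483, -0.0378, 0.188]
tool_rot: [2.868, 1.279, 0.002]
ft_force: [-0.3, 0.3, 0.5]
grip_width: 0.687
grip_force: 0.0
shift mm [-291.9   52.4   -2.1] turn [ 0.1 -0.1 56.8] turn [ 1.000e-01  1.000e-01 -1.232e+02] q7 [-0.78 -0.05  0.79  1.92  0.04  1.25 -0.73] t 14.15
shift mm [-255.    63.6   -2.1] turn [ 0.1 -0.1 56.8] turn [ 1.000e-01  1.000e-01 -1.232e+02] q7 [-0.78 -0.05  0.79  1.92  0.04  1.25 -0.73] t 14.15
```

```bash
python3 -m handwheel '[{"x":-0.04,"y":0.012,"z":0,"wx":0,"wy":0,"wz":7},{"x":-0.08,"y":0.024,"z":0,"wx":0,"wy":0,"wz":14},{"x":-0.12,"y":0.036,"z":0,"wx":0,"wy":0,"wz":21},{"x":-0.16,"y":0.048,"z":0,"wx":0,"wy":0,"wz":28},{"x":-0.2,"y":0.058,"z":0,"wx":0,"wy":0,"wz":35},{"x":-0.235,"y":0.063,"z":0,"wx":0,"wy":0,"wz":42},{"x":-0.25,"y":0.063,"z":0,"wx":0,"wy":0,"wz":49},{"x":-0.255,"y":0.063,"z":0,"wx":0,"wy":0,"wz":57},{"x":-0.255,"y":0.063,"z":0,"wx":0,"wy":0,"wz":57},{"x":-0.255,"y":0.063,"z":0,"wx":0,"wy":0,"wz":57}]'
python3 - <<'E'
from mv import *
d=grab('wrist','w6.png'); d2=grab('top','t3.png')
print(proj(d,[(.321,-.289,.015),(.244,-.277,.015),(.42,-.304,.015)]).round())
go((.327,-.29,.19),np.radians(-98.7))
im=cv2.imread('pics/t3.png')[85:235,150:350]
a=cv2.imread('pics/w6.png'); cv2.imwrite('pics/c6.png',np.vstack([a,np.pad(cv2.resize(im,(266,200)),((0,0),(0,374),(0,0)))]))
E
```

```text
time: 14.98
position: [0.3607, -0.2676, 0.1877]
tool_rot: [-3.133, 0.229, -0.001]
ft_force: [0.4, -0.1, 0.3]
grip_width: 0.688
grip_force: 0.0
[[344. 214.]
 [342. 280.]
 [347. 117.]]
shift mm [-30.6  27.8  -2.3] turn [-0.  -0.   0.5] turn [   0.    -0.  -179.5] q7 [-0.44 -0.21  0.93  2.    0.18  1.28 -1.29] t 15.08
```

View pics/c6.png

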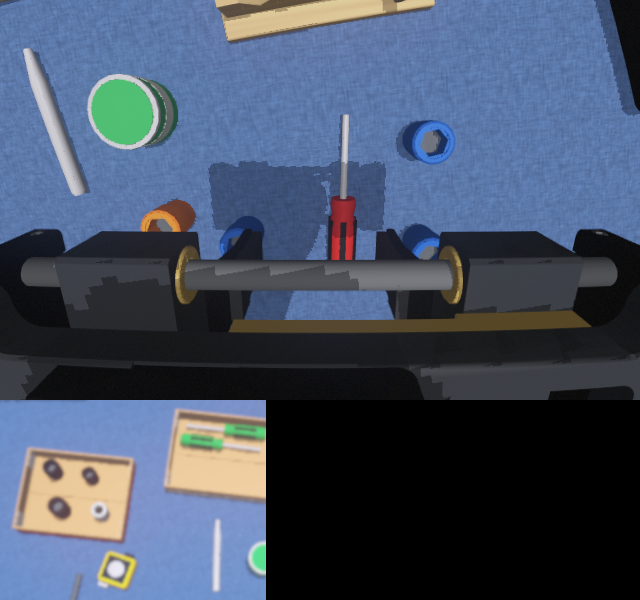

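Both sockets stand upright in the red-band tray. The driver lies with its tip at (346,115) and handle front at (343,197), and the blue sockets at (240,238) and (428,245) are outside the finger paths.

Run:
```python
from mv import *
d=grab('wrist'); h=hsv(d)
m=((h[...,0]<8)|(h[...,0]>172))&(h[...,1]>130); m[255:]=0
p=blob(d,m,(343,220)); print(p.min(0),p.max(0))
rows=[p[p[:,1]==v][:,0] for v in range(202,256,6)]; print([(r.min(),r.max()) for r in rows])
w=cast(d,[(346,115),(343,197)],.015); u=w[0]-w[1]; L=np.hypot(*u[:2]); u/=L; yaw=np.degrees(np.arctan2(u[1],u[0])); print(w.round(3),L,yaw)
c=w[1]-u*.014; print('c',c); go((c[0],c[1],.0),np.radians(yaw-90))
```

```text
[331. 196.] [355. 254.]
[(np.float32(332.0), np.float32(355.0)), (np.float32(332.0), np.float32(354.0)), (np.float32(333.0), np.float32(353.0)), (np.float32(332.0), np.float32(354.0)), (np.float32(333.0), np.float32(353.0)), (np.float32(333.0), np.float32(353.0)), (np.float32(332.0), np.float32(353.0)), (np.float32(332.0), np.float32(353.0)), (np.float32(332.0), np.float32(353.0))]
[[ 0.423 -0.303  0.015]
 [ 0.341 -0.289  0.015]] 0.08333637565242541 -9.199562783194454
c [ 0.32670984 -0.28702021  0.015     ]
shift mm [-31.4  25.  187.7] turn [0. 0. 1.] turn [  -0.    0. -179.] q7 [-0.44 -0.21  0.93  2.    0.18  1.28 -1.29] t 15.13
```

```bash
python3 -m handwheel '[{"x":-0.031,"y":0.025,"z":0.02,"wx":0,"wy":0,"wz":1},{"x":-0.031,"y":0.025,"z":0.05,"wx":0,"wy":0,"wz":1},{"x":-0.031,"y":0.025,"z":0.09,"wx":0,"wy":0,"wz":1},{"x":-0.031,"y":0.025,"z":0.13,"wx":0,"wy":0,"wz":1},{"x":-0.031,"y":0.025,"z":0.165,"wx":0,"wy":0,"wz":1},{"x":-0.031,"y":0.025,"z":0.18,"wx":0,"wy":0,"wz":1},{"x":-0.031,"y":0.025,"z":0.183,"wx":0,"wy":0,"wz":1},{"x":-0.031,"y":0.025,"z":0.183,"wx":0,"wy":0,"wz":1}]'
python3 -m handwheel '[{"x":0,"y":0,"z":0,"wx":0,"wy":0,"wz":0},{"x":0,"y":0,"z":0,"wx":0,"wy":0,"wz":0},{"x":0,"y":0,"z":0,"wx":0,"wy":0,"wz":0},{"x":0,"y":0,"z":0,"wx":0,"wy":0,"wz":0},{"x":0,"y":0,"z":0,"wx":0,"wy":0,"wz":0},{"x":0,"y":0,"z":0,"wx":0,"wy":0,"wz":0},{"x":0,"y":0,"z":0,"wx":0,"wy":0,"wz":0},{"x":0,"y":0,"z":0,"wx":0,"wy":0,"wz":0},{"x":0,"y":0,"z":0,"wx":0,"wy":0,"wz":0}]' 0.01 30
python3 -m handwheel '[{"x":0,"y":0,"z":-0.02,"wx":0,"wy":0,"wz":0},{"x":0,"y":0,"z":-0.05,"wx":0,"wy":0,"wz":0},{"x":0,"y":0,"z":-0.09,"wx":0,"wy":0,"wz":0},{"x":0,"y":0,"z":-0.13,"wx":0,"wy":0,"wz":0},{"x":0,"y":0,"z":-0.16,"wx":0,"wy":0,"wz":0},{"x":0,"y":0,"z":-0.17,"wx":0,"wy":0,"wz":0},{"x":0,"y":0,"z":-0.17,"wx":0,"wy":0,"wz":0}]'
python3 - <<'E'
from mv import *
go((.48,-.15,.18),np.radians(0)); go((.638,-.005,.18),np.radians(0))
E
```

```text
time: 15.8
position: [0.3258, -0.2873, 0.004]
tool_rot: [3.13, -0.256, -0.006]
ft_force: [0.7, -0.5, 1.3]
grip_width: 0.686
grip_force: 0.0
time: 16.55
position: [0.3271, -0.2877, 0.0053]
tool_rot: [-3.13, 0.259, -0.001]
ft_force: [-2.3, 1.5, 6.2]
grip_width: 0.342
grip_force: 30.0
time: 17.13
position: [0.3282, -0.2887, 0.1774]
tool_rot: [3.131, -0.259, 0.01]
ft_force: [-0.3, -0.3, -1.3]
grip_width: 0.341
grip_force: 30.0
shift mm [ 126.9 -161.7   -1.7] turn [  0.3  -0.3 -99.5] turn [-0.3 -0.3 80.5] q7 [-0.41 -0.28  0.95  2.04  0.23  1.27 -1.28] t 17.13
shift mm [ 258.9 -330.7   -0.9] turn [  0.3  -0.3 -99.5] turn [-0.3 -0.3 80.5] q7 [-0.41 -0.28  0.95  2.04  0.23  1.27 -1.28] t 17.13
```

```bash
python3 -m handwheel '[{"x":0.015,"y":-0.02,"z":0,"wx":0,"wy":0,"wz":-4},{"x":0.035,"y":-0.045,"z":0,"wx":0,"wy":0,"wz":-10},{"x":0.058,"y":-0.073,"z":0,"wx":0,"wy":0,"wz":-17},{"x":0.08,"y":-0.102,"z":0,"wx":0,"wy":0,"wz":-24},{"x":0.103,"y":-0.13,"z":0,"wx":0,"wy":0,"wz":-31},{"x":0.125,"y":-0.16,"z":0,"wx":0,"wy":0,"wz":-38},{"x":0.148,"y":-0.189,"z":0,"wx":0,"wy":0,"wz":-45},{"x":0.17,"y":-0.218,"z":0,"wx":0,"wy":0,"wz":-52},{"x":0.193,"y":-0.247,"z":0,"wx":0,"wy":0,"wz":-59},{"x":0.215,"y":-0.275,"z":0,"wx":0,"wy":0,"wz":-66}]'
python3 - <<'E'
from mv import *
go((.638,-.004,.18),np.radians(0))
E
```

```text
time: 17.97
position: [0.5838, -0.0505, 0.1721]
tool_rot: [-2.762, -1.496, 0.006]
ft_force: [0.7, 0.0, -0.6]
grip_width: 0.345
grip_force: 30.0
shift mm [68.5 20.  -8.2] turn [ -0.2   0.1 -33.1] turn [  0.2   0.2 146.9] q7 [-0.68  0.28  0.85  1.71 -0.22  1.26 -0.35] t 17.97
```

```bash
python3 -m handwheel '[{"x":0.025,"y":0.005,"z":0,"wx":0,"wy":0,"wz":-7},{"x":0.045,"y":0.01,"z":0,"wx":0,"wy":0,"wz":-14},{"x":0.06,"y":0.015,"z":0,"wx":0,"wy":0,"wz":-21},{"x":0.066,"y":0.018,"z":0,"wx":0,"wy":0,"wz":-27},{"x":0.066,"y":0.018,"z":0,"wx":0,"wy":0,"wz":-33},{"x":0.066,"y":0.018,"z":0,"wx":0,"wy":0,"wz":-33},{"x":0.066,"y":0.018,"z":0,"wx":0,"wy":0,"wz":-33}]'
python3 - <<'E'
from mv import *
d=grab('wrist','w7.png'); 
go((.638,-.004,.01),np.radians(0))
t=np.array([[0.773,0.117],[0.766,-0.112],[0.581,-0.106],[0.587,0.121]]); print(t.mean(0))
print(proj(d,[(a,b,.04) for a,b in t]).round(0).tolist())
E
```

```text
time: 18.55
position: [0.6341, -0.0075, 0.1728]
tool_rot: [-2.234, -2.207, 0.005]
ft_force: [-0.7, 0.2, -0.7]
grip_width: 0.34
grip_force: 30.0
shift mm [  3.8   4.1 163.3] turn [-0.1  0.1 -0.7] turn [1.000e-01 2.000e-01 1.793e+02] q7 [-0.59  0.37  0.71  1.58 -0.25  1.29  0.15] t 18.6
[0.67675 0.005  ]
[[483.0, 44.0], [451.0, 289.0], [267.0, 286.0], [260.0, 39.0]]
```

View pics/w7.png

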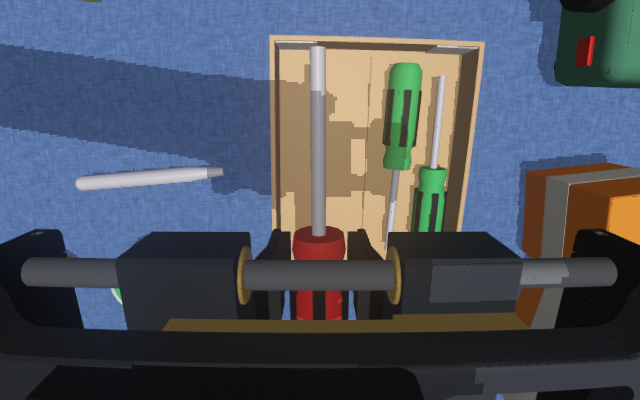

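Run:
```python
from mv import *
d=grab('wrist')
print(cast(d,[(271,37),(484,42)],.04).round(4).tolist())
print('green L, inner wall base',cast(d,[(385,150),(276,220)],.015).round(4).tolist())
print('tip (held)',cast(d,[(318,48)],d['s']['position'][2]+.01).round(3))
```

```text
[[0.5963, 0.1227, 0.04], [0.7744, 0.1184, 0.04]]
green L, inner wall base [[0.6985, 0.025, 0.015], [0.5902, -0.0449, 0.015]]
tip (held) [[0.635 0.089 0.183]]
```

The tip is at (318,48), the tray's near-left corner at (270,37) and the green handle's edge at x≈385. I shift 10 mm outward to sit mid-gap and lower.

```bash
python3 -m handwheel '[{"x":0.006,"y":0.009,"z":0.02,"wx":0,"wy":0,"wz":0},{"x":0.006,"y":0.009,"z":0.055,"wx":0,"wy":0,"wz":0},{"x":0.006,"y":0.009,"z":0.09,"wx":0,"wy":0,"wz":0},{"x":0.006,"y":0.009,"z":0.125,"wx":0,"wy":0,"wz":0},{"x":0.006,"y":0.009,"z":0.15,"wx":0,"wy":0,"wz":0},{"x":0.006,"y":0.009,"z":0.16,"wx":0,"wy":0,"wz":0},{"x":0.006,"y":0.009,"z":0.163,"wx":0,"wy":0,"wz":0},{"x":0.006,"y":0.009,"z":0.163,"wx":0,"wy":0,"wz":0},{"x":0.006,"y":0.009,"z":0.163,"wx":0,"wy":0,"wz":0}]'
```

```text
time: 19.4
position: [0.6456, -0.0011, 0.0136]
tool_rot: [2.23, 2.21, 0.003]
ft_force: [0.6, 0.1, -0.8]
grip_width: 0.343
grip_force: 30.0
```

```bash
python3 -m handwheel '[{"x":0,"y":0,"z":0.002,"wx":0,"wy":0,"wz":0},{"x":0,"y":0,"z":0.0035,"wx":0,"wy":0,"wz":0},{"x":0,"y":0,"z":0.0035,"wx":0,"wy":0,"wz":0}]'
python3 -m handwheel '[{"x":0,"y":0,"z":0,"wx":0,"wy":0,"wz":0},{"x":0,"y":0,"z":0,"wx":0,"wy":0,"wz":0},{"x":0,"y":0,"z":0,"wx":0,"wy":0,"wz":0},{"x":0,"y":0,"z":0,"wx":0,"wy":0,"wz":0}]' 0.042
python3 -m handwheel '[{"x":0,"y":0,"z":-0.02,"wx":0,"wy":0,"wz":0},{"x":0,"y":0,"z":-0.06,"wx":0,"wy":0,"wz":0},{"x":0,"y":0,"z":-0.1,"wx":0,"wy":0,"wz":0},{"x":0,"y":0,"z":-0.14,"wx":0,"wy":0,"wz":0},{"x":0,"y":0,"z":-0.175,"wx":0,"wy":0,"wz":0},{"x":0,"y":0,"z":-0.18,"wx":0,"wy":0,"wz":0},{"x":0,"y":0,"z":-0.18,"wx":0,"wy":0,"wz":0}]'
python3 - <<'E'
from mv import *
d=grab('top','t4.png')
# bright punch: nose (.537,.005), butt (.383,-.006)
go((.47,-.0,.19),np.radians(-86)); go((.47,-.0,.19),np.radians(94))
E
```

```text
time: 19.65
position: [0.6452, -0.0007, 0.0094]
tool_rot: [2.23, 2.211, 0.003]
ft_force: [-0.3, 0.5, 0.1]
grip_width: 0.341
grip_force: 30.0
time: 19.98
position: [0.6443, -0.0007, 0.0084]
tool_rot: [2.23, 2.212, 0.0]
ft_force: [-0.3, 0.1, 0.6]
grip_width: 0.472
grip_force: 0.0
time: 20.57
position: [0.6462, -0.0011, 0.1918]
tool_rot: [2.228, 2.21, 0.008]
ft_force: [0.3, -0.7, -0.5]
grip_width: 0.482
grip_force: 0.0
shift mm [  -0.6 -174.7   -1.1] turn [ 0.1 -0.1 85.5] turn [  0.1   0.1 -94.5] q7 [-0.59  0.38  0.72  1.54 -0.26  1.32  0.14] t 20.62
shift mm [  -0.6 -174.7   -1.1] turn [  0.1   0.1 -94.5] turn [ 0.1 -0.1 85.5] q7 [-0.59  0.38  0.72  1.54 -0.26  1.32  0.14] t 20.62
```

```bash
python3 -m handwheel '[{"x":0,"y":-0.02,"z":0,"wx":0,"wy":0,"wz":7},{"x":0,"y":-0.04,"z":0,"wx":0,"wy":0,"wz":14},{"x":0,"y":-0.06,"z":0,"wx":0,"wy":0,"wz":21},{"x":0,"y":-0.08,"z":0,"wx":0,"wy":0,"wz":28},{"x":0,"y":-0.1,"z":0,"wx":0,"wy":0,"wz":35},{"x":0,"y":-0.12,"z":0,"wx":0,"wy":0,"wz":42},{"x":0,"y":-0.14,"z":0,"wx":0,"wy":0,"wz":49},{"x":0,"y":-0.16,"z":0,"wx":0,"wy":0,"wz":56},{"x":0,"y":-0.18,"z":0,"wx":0,"wy":0,"wz":63},{"x":0,"y":-0.195,"z":0,"wx":0,"wy":0,"wz":70}]' 0.05
python3 -m handwheel '[{"x":0,"y":0,"z":0,"wx":0,"wy":0,"wz":7},{"x":0,"y":0,"z":0,"wx":0,"wy":0,"wz":14},{"x":0,"y":0,"z":0,"wx":0,"wy":0,"wz":15},{"x":0,"y":0,"z":0,"wx":0,"wy":0,"wz":15}]'
python3 - <<'E'
from mv import *
d=grab('wrist','w8.png'); print(proj(d,[(.443,-.002,.008),(.383,-.006,.008),(.537,.005,.008)]).round())
t=cv2.imread('pics/t4.png')[85:185,240:340]
a=cv2.imread('pics/w8.png'); cv2.imwrite('pics/c8.png',np.vstack([a,np.pad(cv2.resize(t,(200,200),interpolation=cv2.INTER_CUBIC),((0,0),(0,440),(0,0)))]))
E
```

```text
time: 21.45
position: [0.4463, 0.0011, 0.1862]
tool_rot: [3.097, 0.526, -0.006]
ft_force: [-0.9, 0.2, -0.5]
grip_width: 0.575
grip_force: 0.0
time: 21.78
position: [0.4482, 0.0008, 0.187]
tool_rot: [3.138, 0.128, -0.004]
ft_force: [-0.0, -0.5, -0.0]
grip_width: 0.572
grip_force: 0.0
[[321. 184.]
 [320. 238.]
 [322.  91.]]
```

View pics/c8.png

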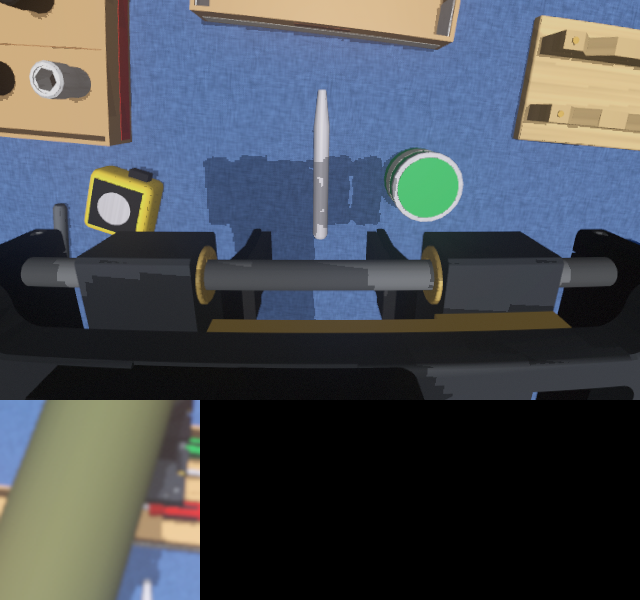

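The bright punch is fully visible from nose (322,90) to butt (320,239); the tin at (428,186) is clear of the fingers. The arm hides the driver tray in the top crop.

```bash
cat >> mv.py <<'E'
def punch(d,mask,near,z,butt_low=True,amin=200):
    """ends along the principal axis (pixel extremes), axis height z"""
    p=blob(d,mask,near,amin=amin); vx,vy,x0,y0=cv2.fitLine(p,cv2.DIST_HUBER,0,.01,.01).ravel()
    t=(p-[x0,y0])@[vx,vy]; e=np.array([[x0+vx*k,y0+vy*k] for k in (t.min(),t.max())])
    w=cast(d,e,z); print(len(p),e.round(1).tolist(),w.round(4).tolist(),'L',np.linalg.norm(w[1]-w[0]).round(4)); return w
E
python3 - <<'E'
from mv import *
d=grab('wrist'); h=hsv(d)
m=((h[...,1]<75)&(h[...,2]>75)); m[250:]=0; m[:,:300]=0;m[:,345:]=0
w=punch(d,m,(321,170),.008)
w=w[np.argsort(w[:,0])]; u=(w[1]-w[0]); u/=np.linalg.norm(u); c=w[0]+.06*u; print(c,np.degrees(np.arctan2(u[1],u[0])))
c2=w[1]-.095*u; print(c2); c=(c+c2)/2
go((c[0],c[1],.003),np.arctan2(u[1],u[0])-np.pi/2)
E
```

```text
2141 [[319.5, 239.0], [321.6000061035156, 90.0]] [[0.3814, -0.0057, 0.008], [0.5381, 0.0053, 0.008]] L 0.157
[ 0.44129938 -0.0014919   0.008     ] 4.015699762973526
[ 0.44329552 -0.00135177  0.008     ]
shift mm [ -6.3   1.5 184.4] turn [0.  0.1 0.7] turn [-1.000e-01  1.000e-01 -1.793e+02] q7 [-0.87 -0.16  0.75  1.99  0.11  1.27 -1.65] t 21.88
```

```bash
python3 -m handwheel '[{"x":-0.006,"y":0.0015,"z":0.03,"wx":0,"wy":0,"wz":0.7},{"x":-0.006,"y":0.0015,"z":0.07,"wx":0,"wy":0,"wz":0.7},{"x":-0.006,"y":0.0015,"z":0.11,"wx":0,"wy":0,"wz":0.7},{"x":-0.006,"y":0.0015,"z":0.145,"wx":0,"wy":0,"wz":0.7},{"x":-0.006,"y":0.0015,"z":0.17,"wx":0,"wy":0,"wz":0.7},{"x":-0.006,"y":0.0015,"z":0.18,"wx":0,"wy":0,"wz":0.7},{"x":-0.006,"y":0.0015,"z":0.183,"wx":0,"wy":0,"wz":0.7},{"x":-0.006,"y":0.0015,"z":0.183,"wx":0,"wy":0,"wz":0.7}]'
python3 -m handwheel '[{"x":0,"y":0,"z":0,"wx":0,"wy":0,"wz":0},{"x":0,"y":0,"z":0,"wx":0,"wy":0,"wz":0},{"x":0,"y":0,"z":0,"wx":0,"wy":0,"wz":0},{"x":0,"y":0,"z":0,"wx":0,"wy":0,"wz":0},{"x":0,"y":0,"z":0,"wx":0,"wy":0,"wz":0},{"x":0,"y":0,"z":0,"wx":0,"wy":0,"wz":0},{"x":0,"y":0,"z":0,"wx":0,"wy":0,"wz":0},{"x":0,"y":0,"z":0,"wx":0,"wy":0,"wz":0},{"x":0,"y":0,"z":0,"wx":0,"wy":0,"wz":0}]' 0 30
python3 -m handwheel '[{"x":0,"y":0,"z":-0.02,"wx":0,"wy":0,"wz":0},{"x":0,"y":0,"z":-0.05,"wx":0,"wy":0,"wz":0},{"x":0,"y":0,"z":-0.09,"wx":0,"wy":0,"wz":0},{"x":0,"y":0,"z":-0.13,"wx":0,"wy":0,"wz":0},{"x":0,"y":0,"z":-0.16,"wx":0,"wy":0,"wz":0},{"x":0,"y":0,"z":-0.17,"wx":0,"wy":0,"wz":0},{"x":0,"y":0,"z":-0.17,"wx":0,"wy":0,"wz":0}]'
python3 - <<'E'
from mv import *
go((.56,-.24,.18),np.radians(-89))
E
```

```text
time: 22.55
position: [0.4427, -0.0016, 0.0044]
tool_rot: [3.138, 0.107, -0.003]
ft_force: [-0.6, 0.3, 0.7]
grip_width: 0.575
grip_force: 0.0
time: 23.3
position: [0.4437, -0.0012, 0.0056]
tool_rot: [-3.14, -0.105, -0.001]
ft_force: [-0.6, -0.2, 2.8]
grip_width: 0.175
grip_force: 30.0
time: 23.88
position: [0.4449, -0.0007, 0.1773]
tool_rot: [-3.137, -0.106, -0.007]
ft_force: [0.8, -0.1, -2.2]
grip_width: 0.174
grip_force: 30.0
shift mm [ 98.7 246.5  -2.8] turn [-0.1 -0.3  2.9] turn [   0.4   -0.2 -177.1] q7 [-0.9  -0.17  0.78  2.02  0.13  1.24 -1.67] t 23.88
```

```bash
python3 -m handwheel '[{"x":0.005,"y":0.02,"z":0,"wx":0,"wy":0,"wz":0},{"x":0.012,"y":0.05,"z":0,"wx":0,"wy":0,"wz":0},{"x":0.02,"y":0.085,"z":0,"wx":0,"wy":0,"wz":0.5},{"x":0.029,"y":0.12,"z":0,"wx":0,"wy":0,"wz":1},{"x":0.037,"y":0.155,"z":0,"wx":0,"wy":0,"wz":1.5},{"x":0.046,"y":0.19,"z":0,"wx":0,"wy":0,"wz":2},{"x":0.053,"y":0.22,"z":0,"wx":0,"wy":0,"wz":2.5},{"x":0.057,"y":0.238,"z":0,"wx":0,"wy":0,"wz":3},{"x":0.058,"y":0.243,"z":0,"wx":0,"wy":0,"wz":3},{"x":0.058,"y":0.243,"z":0,"wx":0,"wy":0,"wz":3}]'
python3 - <<'E'
from mv import *
d=grab('wrist','w9.png'); grab('top','t5.png'); print(d['s']['position'],d['s']['grip_width'])
t=cv2.imread('pics/t5.png')[95:195,240:340]
a=cv2.imread('pics/w9.png'); cv2.imwrite('pics/c9.png',np.vstack([a,np.pad(cv2.resize(t,(200,200),interpolation=cv2.INTER_CUBIC),((0,0),(0,440),(0,0)))]))
E
```

```text
time: 24.72
position: [0.5155, -0.2415, 0.1728]
tool_rot: [3.14, 0.017, -0.008]
ft_force: [0.0, 0.6, -2.6]
grip_width: 0.17
grip_force: 30.0
[ 0.51553217 -0.24150593  0.17278332] 0.17045699942244266
```

View pics/c9.png

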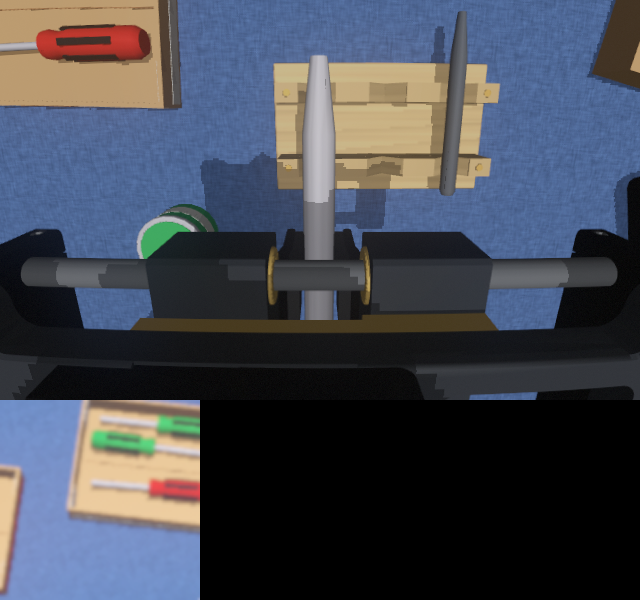

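The red driver lies in the near part of the driver tray. The rest's base corners are at (274,64), (487,65), (480,188) and (279,188), with the middle notches near (388,92) and (385,165).

Run:
```python
from mv import *
d=grab('wrist')
w=cast(d,[(274,64),(487,65),(480,188),(279,188)],.012); print(w.round(4).tolist(),w.mean(0))
xd=((w[0]+w[1]-w[2]-w[3])/2); yd=(w[0]+w[3]-w[1]-w[2])/2; print(np.hypot(*xd[:2]),np.hypot(*yd[:2]),np.degrees([np.arctan2(xd[1],xd[0]),np.arctan2(-yd[0],yd[1])]))
print('notch',cast(d,[(388,92),(385,165)],.035).round(4).tolist())
c=w.mean(0); a=np.arctan2(-yd[0],yd[1]); t=c[:2]+np.array([-np.sin(a),np.cos(a)])*.06
# punch height: grasp: TCP meas .0056 with axis .008 ; seated axis .041
print(t); go((t[0],t[1],.041-.008+.0056),a-np.pi/2)
# held punch nose check
zt=d['s']['position'][2]+.0024; print('nose',cast(d,[(319,56)],zt),d['s']['position'])
```

```text
[[0.6274, -0.1953, 0.012], [0.6313, -0.3931, 0.012], [0.5136, -0.4018, 0.012], [0.5102, -0.1984, 0.012]] [ 0.57065374 -0.29714815  0.012     ]
0.11758702379695889 0.20069397728098984 [2.87731395 1.03508952]
notch [[0.6031, -0.2971, 0.035], [0.5389, -0.2985, 0.035]]
[ 0.56956985 -0.23715794]
shift mm [ 53.    0.3 135.3] turn [-0.1  0.1 -0.1] turn [  0.2   0.2 179.9] q7 [-0.53  0.3   1.08  1.75 -0.28  1.26 -0.93] t 24.87
nose [[ 0.61085799 -0.23716201  0.1759508 ]] [ 0.51644474 -0.23846599  0.1735508 ]
```

```bash
python3 -m handwheel '[{"x":0.03,"y":0,"z":0,"wx":0,"wy":0,"wz":-0.5},{"x":0.05,"y":0,"z":0.01,"wx":0,"wy":0,"wz":-0.5},{"x":0.053,"y":0,"z":0.04,"wx":0,"wy":0,"wz":-0.5},{"x":0.053,"y":0,"z":0.07,"wx":0,"wy":0,"wz":-0.5},{"x":0.053,"y":0,"z":0.1,"wx":0,"wy":0,"wz":-0.5},{"x":0.053,"y":0,"z":0.12,"wx":0,"wy":0,"wz":-0.5},{"x":0.053,"y":0,"z":0.128,"wx":0,"wy":0,"wz":-0.5},{"x":0.053,"y":0,"z":0.128,"wx":0,"wy":0,"wz":-0.5},{"x":0.053,"y":0,"z":0.128,"wx":0,"wy":0,"wz":-0.5}]'
python3 - <<'E'
from mv import *
d=grab('wrist','w10.png'); go((.5694,-.238,.0386),np.radians(-88.5)); print(d['s']['ft_force'])
E
```

```text
time: 25.62
position: [0.5711, -0.2381, 0.0481]
tool_rot: [-3.141, -0.039, -0.002]
ft_force: [1.0, -0.9, -1.0]
grip_width: 0.171
grip_force: 30.0
shift mm [-2.2 -0.7 10.3] turn [ 0.  -0.1 -0.1] turn [ -0.2  -0.  179.9] q7 [-0.37  0.55  0.93  1.75 -0.5   1.09 -0.82] t 25.67
[ 0.99280152 -0.90696647 -0.98613461]
```

View pics/w10.png

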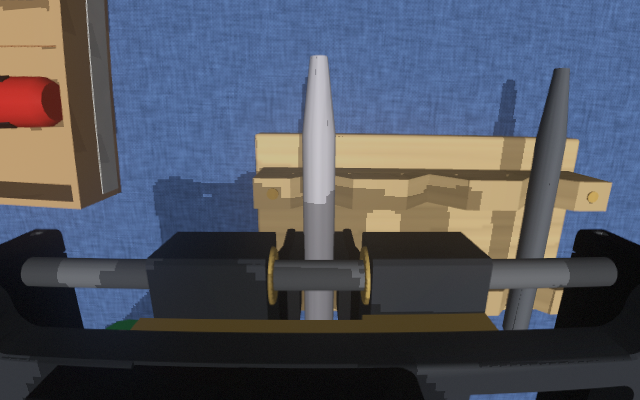

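The punch at x≈319 lines up with the left notch, since the middle notch is at x≈430 and the dark punch at ≈543. I lower it to seat.

```bash
python3 -m handwheel '[{"x":-0.001,"y":0,"z":0.004,"wx":0,"wy":0,"wz":0},{"x":-0.0015,"y":0,"z":0.007,"wx":0,"wy":0,"wz":0},{"x":-0.0015,"y":0,"z":0.009,"wx":0,"wy":0,"wz":0},{"x":-0.0015,"y":0,"z":0.009,"wx":0,"wy":0,"wz":0},{"x":-0.0015,"y":0,"z":0.009,"wx":0,"wy":0,"wz":0}]'
```

```text
time: 26.08
position: [0.5694, -0.2391, 0.0389]
tool_rot: [-3.141, -0.036, -0.002]
ft_force: [-1.0, 0.5, 1.9]
grip_width: 0.17
grip_force: 30.0
```

```bash
python3 -m handwheel '[{"x":0,"y":0,"z":0,"wx":0,"wy":0,"wz":0},{"x":0,"y":0,"z":0,"wx":0,"wy":0,"wz":0},{"x":0,"y":0,"z":0,"wx":0,"wy":0,"wz":0},{"x":0,"y":0,"z":0,"wx":0,"wy":0,"wz":0},{"x":0,"y":0,"z":0,"wx":0,"wy":0,"wz":0}]' 0.036
python3 -m handwheel '[{"x":0,"y":0,"z":-0.01,"wx":0,"wy":0,"wz":0},{"x":0,"y":0,"z":-0.03,"wx":0,"wy":0,"wz":0},{"x":0,"y":0,"z":-0.06,"wx":0,"wy":0,"wz":0},{"x":-0.02,"y":0,"z":-0.1,"wx":0,"wy":0,"wz":0},{"x":-0.06,"y":0,"z":-0.13,"wx":0,"wy":0,"wz":0},{"x":-0.1,"y":0,"z":-0.14,"wx":0,"wy":0,"wz":0},{"x":-0.1,"y":0,"z":-0.14,"wx":0,"wy":0,"wz":0},{"x":-0.1,"y":0,"z":-0.14,"wx":0,"wy":0,"wz":0}]' 0.036
python3 - <<'E'
from mv import *
d=grab('wrist','w11.png')
# axis height .041 ; candidates for the dark punch goal: groove 0
go((.36,.29,.19),np.radians(-85))
E
```

```text
time: 26.5
position: [0.569, -0.239, 0.0382]
tool_rot: [3.141, 0.037, -0.0]
ft_force: [0.1, -0.3, 0.1]
grip_width: 0.394
grip_force: 0.0
time: 27.17
position: [0.4671, -0.2426, 0.18]
tool_rot: [-3.137, -0.031, -0.006]
ft_force: [0.6, 0.8, 0.0]
grip_width: 0.416
grip_force: 0.0
shift mm [ -97.1 -533.6   -9.2] turn [-0.2 -0.2 -3.7] turn [ -0.4   0.3 176.3] q7 [-0.63  0.14  1.16  1.85 -0.14  1.24 -0.98] t 27.22
```

View pics/w11.png

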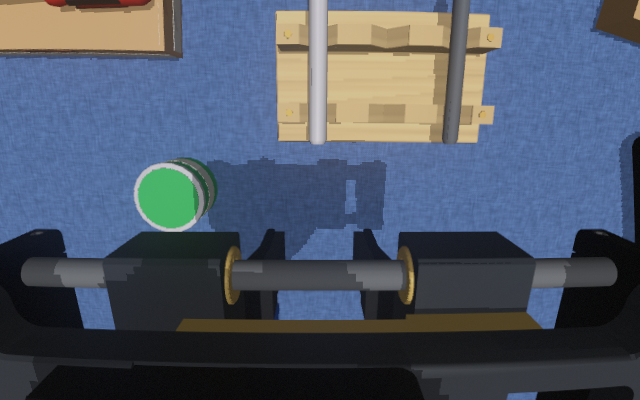

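Bright punch rests in the left groove, its butt at (318,143) level with the dark one's (450,143). Next I go to the loose dark punch.

```bash
python3 -m handwheel '[{"x":0.002,"y":-0.02,"z":-0.01,"wx":0,"wy":0,"wz":0},{"x":0.003,"y":-0.055,"z":-0.01,"wx":0,"wy":0,"wz":0},{"x":0.004,"y":-0.095,"z":-0.01,"wx":0,"wy":0,"wz":0},{"x":0.005,"y":-0.135,"z":-0.01,"wx":0,"wy":0,"wz":0},{"x":0.006,"y":-0.175,"z":-0.01,"wx":0,"wy":0,"wz":0},{"x":0.007,"y":-0.215,"z":-0.01,"wx":0,"wy":0,"wz":1},{"x":0.008,"y":-0.255,"z":-0.01,"wx":0,"wy":0,"wz":2},{"x":0.009,"y":-0.295,"z":-0.01,"wx":0,"wy":0,"wz":3},{"x":0.01,"y":-0.335,"z":-0.01,"wx":0,"wy":0,"wz":4},{"x":0.01,"y":-0.37,"z":-0.01,"wx":0,"wy":0,"wz":5}]' 0.05
python3 - <<'E'
from mv import *
go((.37,.27,.19),np.radians(-93.5))
E
```

```text
time: 28.05
position: [0.4704, 0.1329, 0.1878]
tool_rot: [3.14, -0.098, -0.001]
ft_force: [1.1, 0.2, -0.2]
grip_width: 0.572
grip_force: 0.0
shift mm [-108.8 -130.6   -2.2] turn [ 0.   0.  -0.1] turn [  0.   -0.  179.9] q7 [-1.07 -0.03  0.74  1.91  0.02  1.25 -1.97] t 28.05
```

```bash
python3 -m handwheel '[{"x":-0.026,"y":-0.031,"z":0,"wx":0,"wy":0,"wz":0},{"x":-0.052,"y":-0.062,"z":0,"wx":0,"wy":0,"wz":0},{"x":-0.078,"y":-0.093,"z":0,"wx":0,"wy":0,"wz":0},{"x":-0.1,"y":-0.12,"z":0,"wx":0,"wy":0,"wz":0},{"x":-0.109,"y":-0.13,"z":0,"wx":0,"wy":0,"wz":0},{"x":-0.109,"y":-0.13,"z":0,"wx":0,"wy":0,"wz":0}]' 0.05
python3 - <<'E'
from mv import *
d=grab('wrist','w12.png'); h=hsv(d); print(d['s']['position'],d['s']['joint_positions'].round(2))
m=(h[...,1]<85)&(h[...,2]<140); m[232:]=0; m[:,:220]=0; m[:,400:]=0; m[:120]=0
cv2.imwrite('pics/m12.png',m.astype(np.uint8)*255)
w=punch(d,m,(300,200),.007,amin=100)
print(proj(d,[(.392,.288,.007),(.333,.291,.007)]))
E
```

```text
time: 28.55
position: [0.3671, 0.27, 0.1875]
tool_rot: [3.139, -0.088, -0.002]
ft_force: [-0.0, 0.2, -0.0]
grip_width: 0.576
grip_force: 0.0
[0.36710702 0.26997319 0.18745757] [-1.24 -0.1   0.52  1.97  0.05  1.26 -2.36]
998 [[299.0, 231.10000610351562], [300.3999938964844, 151.89999389648438]] [[0.3099, 0.2949, 0.007], [0.3965, 0.2873, 0.007]] L 0.0869
[[299.98291832 156.33919192]
 [301.01614593 210.90663838]]
```

View pics/w12.png

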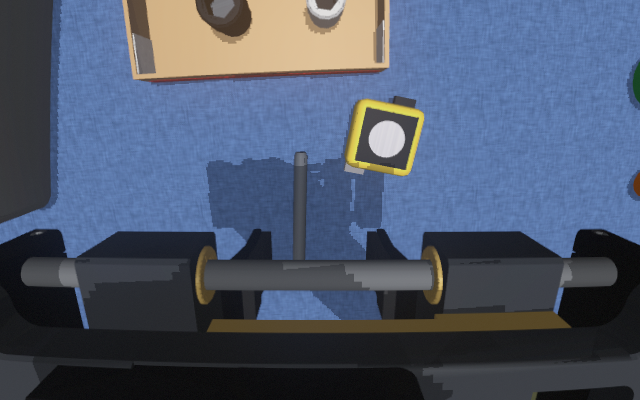

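The dark punch runs along x≈300 with its butt at (300,152); the tape at (385,138) is clear of the fingers.

```bash
python3 -m handwheel '[{"x":-0.02,"y":-0.015,"z":0.03,"wx":0,"wy":0,"wz":1.8},{"x":-0.0325,"y":-0.021,"z":0.06,"wx":0,"wy":0,"wz":1.8},{"x":-0.0325,"y":-0.021,"z":0.1,"wx":0,"wy":0,"wz":1.8},{"x":-0.0325,"y":-0.021,"z":0.14,"wx":0,"wy":0,"wz":1.8},{"x":-0.0325,"y":-0.021,"z":0.17,"wx":0,"wy":0,"wz":1.8},{"x":-0.0325,"y":-0.021,"z":0.181,"wx":0,"wy":0,"wz":1.8},{"x":-0.0325,"y":-0.021,"z":0.1845,"wx":0,"wy":0,"wz":1.8},{"x":-0.0325,"y":-0.021,"z":0.1845,"wx":0,"wy":0,"wz":1.8}]'
python3 -m handwheel '[{"x":0,"y":0,"z":0,"wx":0,"wy":0,"wz":0},{"x":0,"y":0,"z":0,"wx":0,"wy":0,"wz":0},{"x":0,"y":0,"z":0,"wx":0,"wy":0,"wz":0},{"x":0,"y":0,"z":0,"wx":0,"wy":0,"wz":0},{"x":0,"y":0,"z":0,"wx":0,"wy":0,"wz":0},{"x":0,"y":0,"z":0,"wx":0,"wy":0,"wz":0},{"x":0,"y":0,"z":0,"wx":0,"wy":0,"wz":0},{"x":0,"y":0,"z":0,"wx":0,"wy":0,"wz":0},{"x":0,"y":0,"z":0,"wx":0,"wy":0,"wz":0},{"x":0,"y":0,"z":0,"wx":0,"wy":0,"wz":0}]' 0 30
python3 -m handwheel '[{"x":0,"y":0,"z":-0.02,"wx":0,"wy":0,"wz":0},{"x":0,"y":0,"z":-0.05,"wx":0,"wy":0,"wz":0},{"x":0,"y":0,"z":-0.09,"wx":0,"wy":0,"wz":0},{"x":0,"y":0,"z":-0.13,"wx":0,"wy":0,"wz":0},{"x":0,"y":0,"z":-0.16,"wx":0,"wy":0,"wz":0},{"x":0,"y":0,"z":-0.17,"wx":0,"wy":0,"wz":0},{"x":0,"y":0,"z":-0.17,"wx":0,"wy":0,"wz":0}]'
python3 - <<'E'
from mv import *
go((.47,.1,.18),np.radians(-89)); go((.51,-.298,.18),np.radians(-89))
E
```

```text
time: 29.27
position: [0.3395, 0.2872, 0.0028]
tool_rot: [3.135, -0.153, -0.001]
ft_force: [0.1, -0.1, -0.4]
grip_width: 0.569
grip_force: 0.0
time: 30.1
position: [0.3391, 0.289, 0.0042]
tool_rot: [-3.137, 0.15, -0.001]
ft_force: [-0.7, 0.8, 4.1]
grip_width: 0.151
grip_force: 30.0
time: 30.68
position: [0.3399, 0.2896, 0.1759]
tool_rot: [-3.134, 0.15, -0.004]
ft_force: [-0.5, 0.3, -2.9]
grip_width: 0.147
grip_force: 30.0
shift mm [147.6 176.3  -4.5] turn [-0.2 -0.1 -6.5] turn [ -0.2   0.4 173.5] q7 [-1.28 -0.12  0.49  2.01  0.06  1.23 -2.48] t 30.68
shift mm [225.3 568.7  -6. ] turn [-0.2 -0.1 -6.5] turn [ -0.2   0.4 173.5] q7 [-1.28 -0.12  0.49  2.01  0.06  1.23 -2.48] t 30.68
```

```bash
python3 -m handwheel '[{"x":0.015,"y":0.018,"z":0,"wx":0,"wy":0,"wz":-1},{"x":0.04,"y":0.044,"z":0,"wx":0,"wy":0,"wz":-2},{"x":0.068,"y":0.074,"z":0,"wx":0,"wy":0,"wz":-3},{"x":0.094,"y":0.104,"z":0,"wx":0,"wy":0,"wz":-4},{"x":0.118,"y":0.135,"z":0,"wx":0,"wy":0,"wz":-5},{"x":0.138,"y":0.17,"z":0,"wx":0,"wy":0,"wz":-6},{"x":0.15,"y":0.209,"z":0,"wx":0,"wy":0,"wz":-6},{"x":0.16,"y":0.249,"z":0,"wx":0,"wy":0,"wz":-6},{"x":0.17,"y":0.289,"z":0,"wx":0,"wy":0,"wz":-6},{"x":0.18,"y":0.325,"z":0,"wx":0,"wy":0,"wz":-6}]'
python3 - <<'E'
from mv import *
go((.51,-.298,.18),np.radians(-88.5))
E
```

```text
time: 31.52
position: [0.4851, -0.0551, 0.1713]
tool_rot: [3.141, 0.013, -0.006]
ft_force: [0.7, 0.4, -1.5]
grip_width: 0.148
grip_force: 30.0
shift mm [ 22.9 243.1  -8.5] turn [ 0.1  0.2 -1. ] turn [ 3.00e-01 -1.00e-01  1.79e+02] q7 [-0.94 -0.02  1.    1.94  0.02  1.22 -1.51] t 31.52
```

```bash
python3 -m handwheel '[{"x":0.004,"y":0.035,"z":-0.003,"wx":0,"wy":0,"wz":-1},{"x":0.008,"y":0.075,"z":-0.006,"wx":0,"wy":0,"wz":-1},{"x":0.012,"y":0.115,"z":-0.006,"wx":0,"wy":0,"wz":-1},{"x":0.016,"y":0.155,"z":-0.006,"wx":0,"wy":0,"wz":-1},{"x":0.02,"y":0.195,"z":-0.006,"wx":0,"wy":0,"wz":-1},{"x":0.023,"y":0.225,"z":-0.006,"wx":0,"wy":0,"wz":-1},{"x":0.023,"y":0.24,"z":-0.006,"wx":0,"wy":0,"wz":-1},{"x":0.023,"y":0.24,"z":-0.006,"wx":0,"wy":0,"wz":-1},{"x":0.023,"y":0.24,"z":-0.006,"wx":0,"wy":0,"wz":-1}]'
python3 - <<'E'
from mv import *
d=grab('wrist','w13.png'); print(d['s']['position'],d['s']['grip_width'])
E
```

```text
time: 32.27
position: [0.5101, -0.2928, 0.1771]
tool_rot: [-3.141, -0.036, 0.008]
ft_force: [0.5, -0.2, -1.6]
grip_width: 0.149
grip_force: 30.0
[ 0.51011254 -0.29280822  0.17714977] 0.14883685152179174
```

View pics/w13.png

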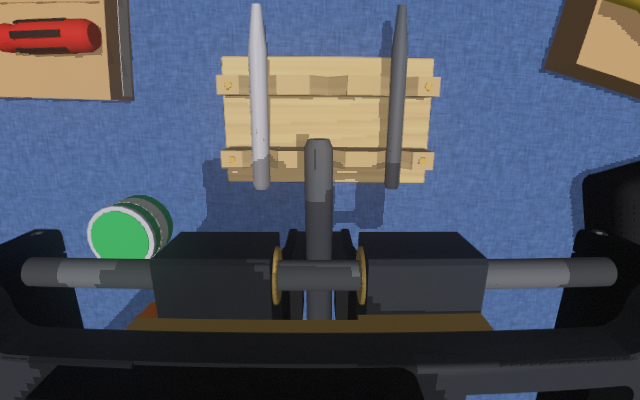

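Both seated punches lie level: bright (258,4)–(261,189), dark (401,5)–(392,188). The held punch's butt is at (318,139), aimed at the middle groove.

Run:
```python
from mv import *
d=grab('wrist'); s=d['s']; p=s['position']
w=cast(d,[(222,57),(433,58),(425,182),(229,180)],.012); c=w.mean(0); print(w.round(4).tolist(),c)
b=cast(d,[(258,4),(261,189)],.041); k=cast(d,[(401,5),(392,188)],.040); print('bright',b.round(4).tolist(),'dark',k.round(4).tolist())
mid=(b+k)/2; print('mid line',mid.round(4).tolist())
for q in (b,k): 
    u=(q[0]-q[1])/np.linalg.norm(q[0]-q[1]); print('L',np.linalg.norm(q[0]-q[1]),'barrel',(q[1]+u*.06+q[0]-u*.095)/2,np.degrees(np.arctan2(u[1],u[0])))
bt=cast(d,[(318.5,139)],p[2]+.0028)[0]; print('butt',bt,bt-p,p)
```

```text
[[0.6273, -0.1977, 0.012], [0.6317, -0.3941, 0.012], [0.5136, -0.3986, 0.012], [0.5103, -0.2, 0.012]] [ 0.57071731 -0.29760998  0.012     ]
bright [[0.6652, -0.237, 0.041], [0.5089, -0.2374, 0.041]] dark [[0.668, -0.3546, 0.04], [0.5129, -0.359, 0.04]]
mid line [[0.6666, -0.2958, 0.0405], [0.5109, -0.2982, 0.0405]]
L 0.15629655837995396 barrel [ 0.56953526 -0.23726392  0.041     ] 0.15630411239627054
L 0.15515521089080708 barrel [ 0.57292041 -0.35726818  0.04      ] 1.6050649331831857
butt [ 0.56826736 -0.28959453  0.18027767] [0.05728101 0.00158649 0.0028    ] [ 0.51098635 -0.29118102  0.17747767]
```

```bash
python3 -m handwheel '[{"x":0.03,"y":0.004,"z":0,"wx":0,"wy":0,"wz":0},{"x":0.055,"y":0.008,"z":0.01,"wx":0,"wy":0,"wz":0},{"x":0.062,"y":0.008,"z":0.04,"wx":0,"wy":0,"wz":0},{"x":0.062,"y":0.008,"z":0.07,"wx":0,"wy":0,"wz":0},{"x":0.062,"y":0.008,"z":0.1,"wx":0,"wy":0,"wz":0},{"x":0.062,"y":0.008,"z":0.122,"wx":0,"wy":0,"wz":0},{"x":0.062,"y":0.008,"z":0.13,"wx":0,"wy":0,"wz":0},{"x":0.062,"y":0.008,"z":0.13,"wx":0,"wy":0,"wz":0},{"x":0.062,"y":0.008,"z":0.13,"wx":0,"wy":0,"wz":0}]'
python3 - <<'E'
from mv import *
go((.5735,-.2975,.0372),np.radians(-88.5))
E
```

```text
time: 33.12
position: [0.5751, -0.2973, 0.0503]
tool_rot: [-3.141, -0.044, -0.001]
ft_force: [0.2, 0.1, -0.8]
grip_width: 0.147
grip_force: 30.0
shift mm [-1.6  0.2 13.1] turn [-0.  -0.   0.1] turn [   0.    -0.  -179.9] q7 [-0.26  0.62  0.94  1.67 -0.54  1.14 -0.71] t 33.12
```

```bash
python3 -m handwheel '[{"x":-0.001,"y":0,"z":0.004,"wx":0,"wy":0,"wz":0},{"x":-0.001,"y":0,"z":0.008,"wx":0,"wy":0,"wz":0},{"x":-0.001,"y":0,"z":0.011,"wx":0,"wy":0,"wz":0},{"x":-0.001,"y":0,"z":0.012,"wx":0,"wy":0,"wz":0},{"x":-0.001,"y":0,"z":0.012,"wx":0,"wy":0,"wz":0},{"x":-0.001,"y":0,"z":0.012,"wx":0,"wy":0,"wz":0}]'
python3 -m handwheel '[{"x":0,"y":0,"z":0,"wx":0,"wy":0,"wz":0},{"x":0,"y":0,"z":0,"wx":0,"wy":0,"wz":0}]'
```

```text
time: 33.62
position: [0.5737, -0.2985, 0.0381]
tool_rot: [3.141, 0.042, 0.001]
ft_force: [-0.0, 0.4, -0.8]
grip_width: 0.153
grip_force: 30.0
time: 33.78
position: [0.5737, -0.2985, 0.038]
tool_rot: [3.141, 0.042, 0.001]
ft_force: [0.9, 0.5, -0.5]
grip_width: 0.152
grip_force: 30.0
```

Force is still the punch's weight, so it sits about 1 mm above the seat. I release it, back off and look.

```bash
python3 -m handwheel '[{"x":0,"y":0,"z":0.0005,"wx":0,"wy":0,"wz":0},{"x":0,"y":0,"z":0.001,"wx":0,"wy":0,"wz":0},{"x":0,"y":0,"z":0.001,"wx":0,"wy":0,"wz":0}]'
python3 -m handwheel '[{"x":0,"y":0,"z":0,"wx":0,"wy":0,"wz":0},{"x":0,"y":0,"z":0,"wx":0,"wy":0,"wz":0},{"x":0,"y":0,"z":0,"wx":0,"wy":0,"wz":0},{"x":0,"y":0,"z":0,"wx":0,"wy":0,"wz":0},{"x":0,"y":0,"z":0,"wx":0,"wy":0,"wz":0}]' 0.034
python3 -m handwheel '[{"x":0,"y":0,"z":-0.01,"wx":0,"wy":0,"wz":0},{"x":0,"y":0,"z":-0.03,"wx":0,"wy":0,"wz":0},{"x":0,"y":0,"z":-0.06,"wx":0,"wy":0,"wz":0},{"x":-0.02,"y":0,"z":-0.1,"wx":0,"wy":0,"wz":0},{"x":-0.06,"y":0,"z":-0.13,"wx":0,"wy":0,"wz":0},{"x":-0.09,"y":0,"z":-0.145,"wx":0,"wy":0,"wz":0},{"x":-0.095,"y":0,"z":-0.15,"wx":0,"wy":0,"wz":0},{"x":-0.095,"y":0,"z":-0.15,"wx":0,"wy":0,"wz":0},{"x":-0.095,"y":0,"z":-0.15,"wx":0,"wy":0,"wz":0}]'
python3 - <<'E'
from mv import *
d=grab('wrist','w14.png'); grab('scene','s14.png'); print(d['s']['position'])
s=cv2.imread('pics/s14.png')[130:370,150:550]
a=cv2.imread('pics/w14.png')[:260]
cv2.imwrite('pics/c14.png',np.vstack([a,cv2.resize(s,(640,340))[:,:640]]))
E
```

```text
time: 34.03
position: [0.5738, -0.2988, 0.0375]
tool_rot: [3.141, 0.041, 0.001]
ft_force: [-0.5, 0.9, 2.7]
grip_width: 0.149
grip_force: 30.0
time: 34.45
position: [0.5734, -0.298, 0.0365]
tool_rot: [-3.141, -0.042, 0.001]
ft_force: [-0.7, 0.2, -0.2]
grip_width: 0.367
grip_force: 0.0
time: 35.2
position: [0.4792, -0.3004, 0.1877]
tool_rot: [-3.14, -0.042, -0.005]
ft_force: [-0.0, -0.3, 0.3]
grip_width: 0.392
grip_force: 0.0
[ 0.47924308 -0.30043096  0.18766237]
```

View pics/c14.png

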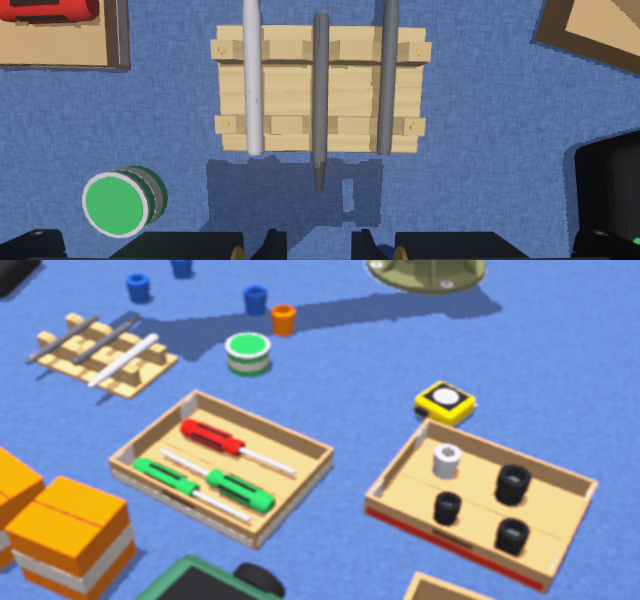

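Everything is in place. The dark punch lies in the middle groove from butt (321,12) to nose (319,190), the sockets stand upright, and the driver is flat. One check of its centring, then I hand in.

Run:
```python
from mv import *
d=grab('wrist')
q=cast(d,[(319.5,190),(321.5,12.5)],.040); u=(q[0]-q[1]); L=np.linalg.norm(u); u/=L
print(L,((q[1]+u*.06)+(q[0]-u*.095))/2,'goal',(.5708,-.2976))
if abs(((q[1]+u*.06)+(q[0]-u*.095))[0]/2-.5708)<.004: print(ctrl.close_job())
```

```text
0.15547636963418807 [ 0.57138881 -0.29863257  0.04      ] goal (0.5708, -0.2976)
the job is handed in; nothing more can be done
None
```

All five tools are sorted to their places, the tape and tin were not moved, and the job is handed in at about 35 s of the 128 s allowed; no result from the judging was shown.

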